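# Tighten a round window's retaining ring with a two-pin spanner

## Robot

A 6-joint arm with a two-finger parallel gripper is mounted at the origin on the work surface. World frame = base frame: x ahead of the robot, y to its left, z up, the work surface at z = 0. Lengths are in mm, angles in rad, forces in N, time in s.
With the tool pointing down it reaches from about 300 to 775 mm from the base axis. Payload 14.6 kg.
Tool frame: the origin (TCP) lies midway between the tips of the shut fingers; the grasp point (between the pads) lies 19 mm behind it; y points along the fingers, x is the direction in which the jaws open and shut, and the axes are right-handed (so a half turn about y gives the same grasp; the last joint's range is limited). The gripper opens to 94 mm and grips with 3 to 60 N. Pads are 16 mm wide; open, the fingers measure 119 mm over their backs; the gripper's body (75 mm by 177 mm) begins 78 mm behind the grasp point.
Start: joints at [-1.276, 0.3, 1.521, -0, 1.321, -0.067], TCP at [194.67, -514.386, 205.446] pointing down, gripper open.
Joint ranges: [-3.03, 3.03], [-0.79, 2.21], [0.23, 2.52], [-1.04, 4.18], [0, 3.07], [-2.55, 2.55]. Speed limits (rad/s): [2.22, 2.22, 2.57, 3.14, 3.14, 3.14].

## Interface

Orientations are given as [roll, pitch, yaw] about the fixed x, y, z axes, in that order (R = Rz(yaw) Ry(pitch) Rx(roll)).
In Python, from cell import manip gives the robot as it stands.
- The arm moves only by the tool servo_tool, never from a script. Its argument "commands" is a list of rows, each an object with "dp": the shift along the tool's x, y, z in mm, a list of three; "turn": the turn, a rotation vector about the tool's x, y, z in degrees, a list of three. A call has 1 to 5 rows; each row is the pose to reach, as a shift and turn from the pose measured when the call began, along the tool's axes at that moment; what a row does not reach only later rows make up. A row lasts 1/12 s, in which the tool goes at most 41.7 mm and 7.16 degrees, less where a joint would pass 70% of its speed; a pose out of reach is approached as far as the arm can. A call with a gripper value outside its range is refused whole. "grip" is the gripper command: -1 is fully open, 1 is shut, values between are in proportion, set as the call begins (left out, the last holds). The fingers move at their own pace and stop on an object; "force" is the grip in N (left out, the last holds). Time passes only in rows, so rows that repeat a pose let the fingers close. It gives the time, the measured TCP pose, the force and the opening at its end, in the units of the state.
- manip.read_state(): the state, without advancing time (a new reading comes with each control period).
- manip.camera(name): name is "scene" or "top" or "wrist"; returns a dict with "img" (384x512x3 uint8, red, green, blue), "depth" (384x512 float32, mm along the optical axis (not along the pixel's ray), 0 where there is no reading), "K" (3x3 intrinsics, pixels), "R" (3x3) and "t" (3): a world point X has camera coordinates R X + t; the wrist camera has in their place "hand_eye" (4x4, takes a point from camera to tool coordinates, whose origin is the TCP and whose axes are the tool frame's). Camera axes: x right, y down, z forward; pixel columns grow to the right and rows downward; lengths in mm; the calibration is good to about 2 mm. The wrist camera is an equidistant fisheye: a pixel r from the principal point sees the ray r / f radians off the axis. A picture is of the moment at which its call begins: read the wrist's pose just before it.
- manip.sign_off(): hands the job in, once; it reports no verdict.
The state is a dict: "clock": time; "joints": joint angles; "qd": joint speeds; "effort": joint torques, N m; "eef_pos": TCP position; "eef_rot": TCP orientation; "wrist_force": force on the tool from outside, world axes, zero at the start; "moment": the same for the moment, N m; "finger_gap": finger opening in mm.
Only numpy, scipy, OpenCV 4.12 (cv2) and the standard library are available. Lean on these libraries where they do the work, as an engineer would, in place of code of your own. Each camera call takes 0.05 s, during which the arm holds its last target.

## Task

Take the two-pin spanner off its wooden rest, feel both of its pins fully into the two holes of the window frame's retaining ring, and turn the ring clockwise with it until it comes up against its stop, pressing and turning gently. Then lay the spanner flat back across its wooden rest and let go, leaving the other things on the bench where they stand.

Things in the scene. Friction and masses are not known exactly. Their poses are not given: they have to be found in the camera images.
- frame: Round dark steel window frame screwed to the bench, 150 mm across, rim 22 mm high, with two screwed ears along its y axis (212 mm over the ears). Origin on the bench at the centre, z up. A light metal retaining ring with two pin holes lies in it on the same axis; in the ring's middle is a recessed blue glass and mirror roundel, 15 mm above the bench.
- ring_top (a point): Point on the frame's axis level with the retaining ring's flat top, 26 mm above the bench; axes as the frame's. Ring: 64 mm inside, 116 mm outside diameter, 12 mm thick, with two opposite round through holes, 10 mm wide, 45 mm from the axis. At the start the line through the holes is within 0.45 rad (either way) of the frame's y axis; where exactly must be seen or felt.
- ring (a joint): How far the retaining ring has been turned clockwise (seen from above), rad. It starts between 0 and 0.2 and its stop, fully tight, is at 0.85. The value does not tell where the holes are. The ring turns stiffly (about 0.3 N m) and stays where it is left. The spanner must not bear on the ring with more than 45 N, pressing or turning.
- spanner: Two-pin spanner, 0.17 to 0.35 kg: flat steel bar 112 mm long along its y axis, 24 mm wide, 8 mm thick, two round 7 mm pins with tapered tips sticking 10 mm down at y = +45 and -45 mm, and an upright dark wooden grip on the middle. Origin at the centre of the bar's underside, z up through the grip. With the pins fully in, the bar lies flat on the ring.
- grip (a point): Middle of the spanner's wooden grip, 31 mm above the bar's underside; axes as the spanner's. The grip is 20 mm thick along x, 40 mm along y and reaches from 8 to 54 mm above the bar's underside.
- pin_a (a point): Tip of the spanner's pin at +y: 45 mm along y from the spanner's origin and 10 mm below it.
- pin_b (a point): Tip of the spanner's pin at -y: 45 mm along -y from the spanner's origin and 10 mm below it.
- rest: Fixed wooden rest block, 50 mm along x, 66 mm along y, 24 mm high; origin on the bench at its centre. The spanner lies across its top, bar along the block's y axis, one pin hanging past each end of the block.
- flux_bottle: Bystander: white bottle, 52 mm wide, 120 mm high; origin at the centre of its foot.
- solder_spool: Bystander: grey spool, 60 mm wide, 40 mm high; origin at the centre of its underside.
- brush: Bystander: brush lying on the bench, 170 mm long along its x axis.

How it is judged (in metres and radians):
On the way, in this order (a step that is already met when the one before it is completed fails the run):
1. both pins of the spanner are at least 6 mm deep in the holes of the ring (z of each of pin_a, pin_b in the frame of frame below 0.02 m and horizontal distance between each of pin_a, pin_b and frame below 0.05 m and value of joint ring below 0.65 rad), for 0.1 s.
2. the ring is turned to within 0.05 rad of its stop with both pins still in its holes (value of joint ring above 0.8 rad and z of each of pin_a, pin_b in the frame of frame below 0.022 m and horizontal distance between each of pin_a, pin_b and frame below 0.05 m), for 0.1 s.
At the end, for the whole second after the job is handed in: The ring is within 0.05 rad of its stop (joint above 0.80), and the spanner lies released and at rest, flat (within 0.1 rad) on top of its wooden rest, its centre within 22 mm of the rest's centre and its bar within 0.5 rad of the rest's y axis (value of joint ring above 0.8 rad and z of spanner in the frame of rest between 0.02 and 0.028 m and horizontal distance between spanner and rest below 0.022 m and angle between spanner's own z axis and vertical below 0.1 rad and angle between the y axis of spanner and the y axis of rest, either way round below 0.5 rad and linear speed of spanner below 0.02 m/s); the robot touches nothing.
It fails at once if the spanner bears on the ring with more than 45 N (contact force between spanner and ring above 45 N).
It fails at once if a bystander is moved more than 30 mm (distance of any of flux_bottle, solder_spool, brush from where it was at the start of the episode above 0.03 m).
It also fails if it takes over 67 s, if anything falls off the work surface, if the arm or the gripper's body presses on something with over 40 N, if the wrist force passes 120 N, or if a joint passes its speed limit or range.

## Working session

There is one attempt and no reset: what is moved stays moved. The work goes in short steps, Python scripts to look and compute and a tool call to move; the robot and the scene stay as the last step left them, time stands still between calls to the robot, and variables do not carry over. Pictures are saved under pics/ and viewed, and the job is handed in when it is done.

Besides the shell and the picture viewer there is one more tool, called after "Call:" in YAML: its name, and indented under it one key for each argument. servo_tool: Moves the arm, as the interface text tells. Its arguments: {"type":"object","properties":{"commands":{"type":"array","items":{"type":"object","properties":{"dp":{"type":"array","items":{"type":"number"}},"turn":{"type":"array","items":{"type":"number"}}}}},"grip":{"type":"number"},"force":{"type":"number"}},"required":["commands"]}

```bash
ls; mkdir -p pics
python3 - <<'E'
from cell import manip
import cv2,pickle
s=manip.read_state();print(s)
d={}
for n in("scene","top","wrist"):
    c=manip.camera(n);d[n]=c
    cv2.imwrite(f"pics/{n}0.png",c["img"][:,:,::-1]); print(n,c["K"],{k:c[k] for k in c if k in("R","t","hand_eye")})
pickle.dump((s,d),open("v0.pkl","wb"))
E
```

```text
pics
{'clock': 0.0, 'joints': array([-1.27562501e+00,  3.00460777e-01,  1.52157308e+00, -1.49736621e-05,
        1.32068442e+00, -6.66000631e-02]), 'qd': array([ 0.00026091,  0.00081284, -0.00153996,  0.00029935, -0.00029761,
        0.00084242]), 'effort': array([-2.76929022e-03, -5.31802976e+01, -3.52739382e+01,  7.07623176e-02,
        2.43918254e-02, -8.99471388e-05]), 'eef_pos': array([ 194.58132511, -514.15650481,  204.89537578]), 'eef_rot': array([-1.57073589e+00,  1.12409152e-03, -1.20902120e+00]), 'wrist_force': array([-1.14291564,  0.62885889,  0.16512774]), 'moment': array([-0.06563842,  0.01590426, -0.03598952]), 'finger_gap': 94.12261183001726}
scene [[425.06568545   0.         254.03221879]
 [  0.         425.06568545 187.45973549]
 [  0.           0.           1.        ]] {'R': array([[-0.42337466,  0.90588991,  0.01083393],
       [ 0.76352379,  0.36322445, -0.53394702],
       [-0.48763237, -0.21778767, -0.84544852]]), 't': array([ 259.23365649, -468.66029043, 1366.76068635])}
top [[393.63663099   0.         257.55706265]
 [  0.         393.63663099 189.20142606]
 [  0.           0.           1.        ]] {'R': array([[-0.00653692, -0.99962579,  0.026562  ],
       [-0.99698541,  0.00446137, -0.07746085],
       [ 0.07731336, -0.02698829, -0.9966415 ]]), 't': array([5.50311584e-01, 6.25874673e+02, 7.43483385e+02])}
wrist [[297.31863964   0.         258.2819257 ]
 [  0.         297.31863964 195.88417053]
 [  0.           0.           1.        ]] {'hand_eye': array([[ 9.99999918e-01, -3.83004988e-04, -1.29518586e-04,
        -2.41482674e-01],
       [ 2.78400949e-05, -2.54353831e-01,  9.67111228e-01,
        -1.79134910e+02],
       [-4.03351973e-04, -9.67111153e-01, -2.54353800e-01,
         7.34360507e+01],
       [ 0.00000000e+00,  0.00000000e+00,  0.00000000e+00,
         1.00000000e+00]])}
```

View pics/scene0.png

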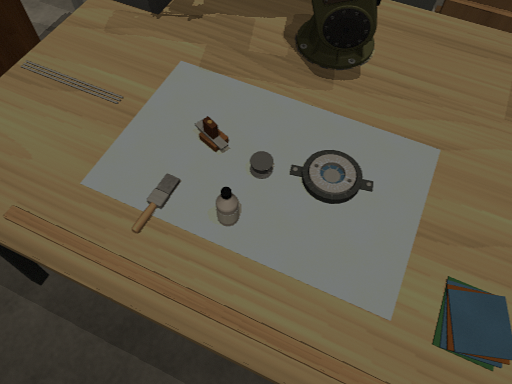

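View pics/top0.png

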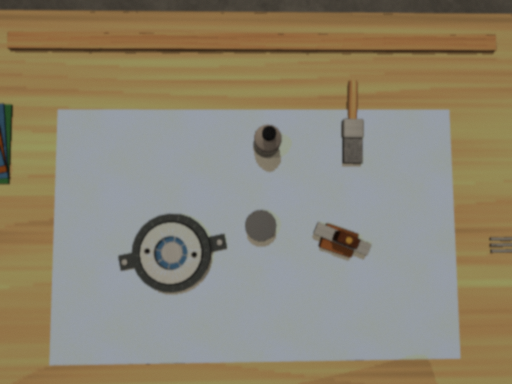

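View pics/wrist0.png

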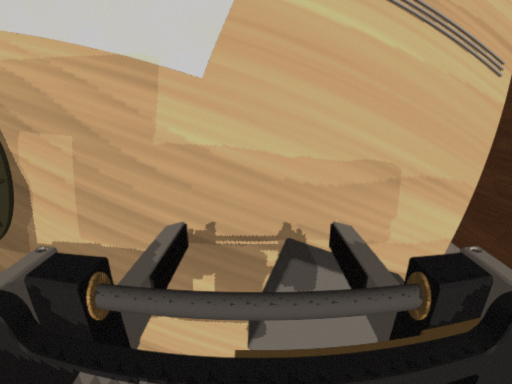

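```bash
cat > h.py <<'E'
import numpy as np, cv2, pickle
from scipy.spatial.transform import Rotation as Ro
def pose(s):
    return Ro.from_euler('xyz',s["eef_rot"]).as_matrix(), np.array(s["eef_pos"])
def ray(c,uv,s=None):
    uv=np.atleast_2d(np.array(uv,float)); K=c["K"]
    x=(uv[:,0]-K[0,2])/K[0,0]; y=(uv[:,1]-K[1,2])/K[1,1]
    if "hand_eye" in c:
        r=np.hypot(x,y); k=np.where(r>1e-9,np.sin(r)/np.maximum(r,1e-9),1)
        d=np.stack([x*k,y*k,np.cos(r)],1)
        H=c["hand_eye"]; R,p=pose(s)
        return R@H[:3,3]+p, d@(R@H[:3,:3]).T
    d=np.stack([x,y,np.ones_like(x)],1)
    return -c["R"].T@c["t"], d@c["R"]
def onz(c,uv,z,s=None):
    o,d=ray(c,uv,s); return o+d*((z-o[2])/d[:,2])[:,None]
def proj(c,X,s=None):
    X=np.atleast_2d(np.array(X,float));K=c["K"]
    if "hand_eye" in c:
        R,p=pose(s);H=c["hand_eye"];Xt=(X-p)@R; Xc=(Xt-H[:3,3])@H[:3,:3]
        th=np.arctan2(np.hypot(Xc[:,0],Xc[:,1]),Xc[:,2]); ph=np.arctan2(Xc[:,1],Xc[:,0])
        return np.stack([K[0,2]+K[0,0]*th*np.cos(ph),K[1,2]+K[1,1]*th*np.sin(ph)],1)
    Xc=X@c["R"].T+c["t"]; return np.stack([K[0,2]+K[0,0]*Xc[:,0]/Xc[:,2],K[1,2]+K[1,1]*Xc[:,1]/Xc[:,2]],1)
def tri(*rs):
    A=np.zeros((3,3));b=np.zeros(3)
    for o,d in rs:
        d=d[0]/np.linalg.norm(d[0]);P=np.eye(3)-np.outer(d,d);A+=P;b+=P@o
    X=np.linalg.solve(A,b)
    return X,[float(np.linalg.norm((np.eye(3)-np.outer(d[0],d[0])/(d[0]@d[0]))@(X-o))) for o,d in rs]
def crop(c,x0,y0,x1,y1,k,name):
    im=cv2.resize(c["img"][y0:y1,x0:x1,::-1],None,fx=k,fy=k,interpolation=cv2.INTER_NEAREST)
    im=cv2.convertScaleAbs(im,alpha=1.5); cv2.imwrite(name,im)
E
python3 - <<'E'
from h import *
s,d=pickle.load(open("v0.pkl","rb"))
t,sc=d["top"],d["scene"]
crop(t,112,190,232,310,5,"pics/t_frame.png")
crop(t,300,210,380,270,8,"pics/t_sp.png")
crop(sc,185,105,245,160,10,"pics/s_sp.png")
crop(sc,285,140,380,210,8,"pics/s_frame.png")
# rough 3D by depth on whole
for n,uv in {"spool":(261,225),"bottle":(267,140),"brush":(352,145),"frame":(172,253)}.items():
    z=t["depth"][uv[1],uv[0]]; o,dd=ray(t,[uv]); print(n,z,o+dd*z)
E
```

```text
spool 746.69147 [[556.49505237  -8.55426115  40.18223645]]
bottle 686.8744 [[705.10215688 -17.56864326 111.97302054]]
brush 786.5436 [[ 714.14172156 -192.43849676   17.40453927]]
frame 764.5032 [[503.16967208 163.84621034  13.50537836]]
```

View pics/t_frame.png

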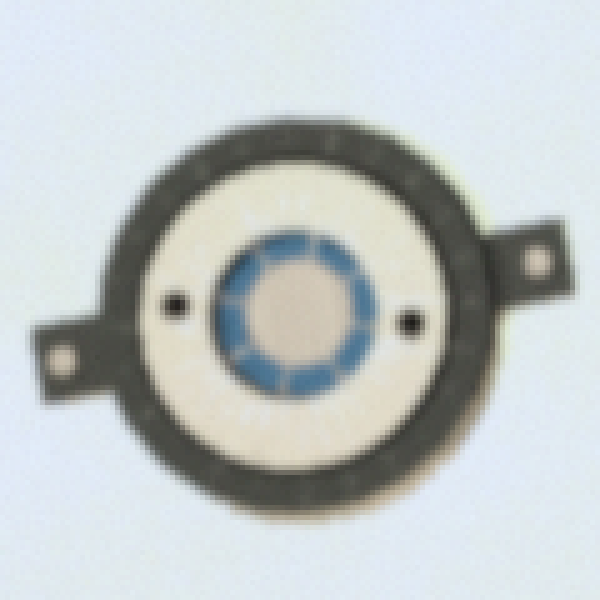

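View pics/t_sp.png

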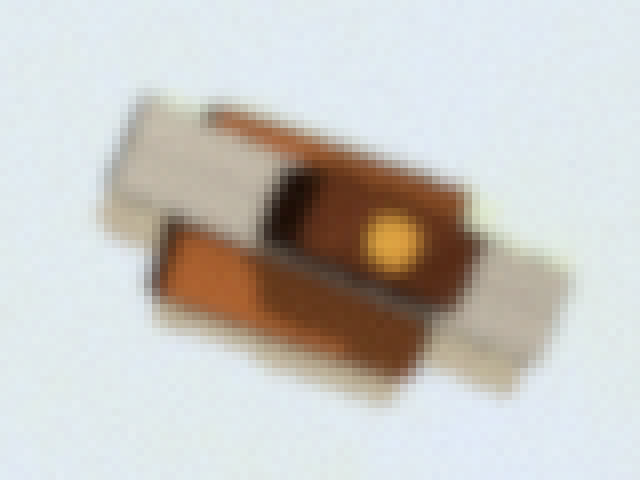

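View pics/s_sp.png

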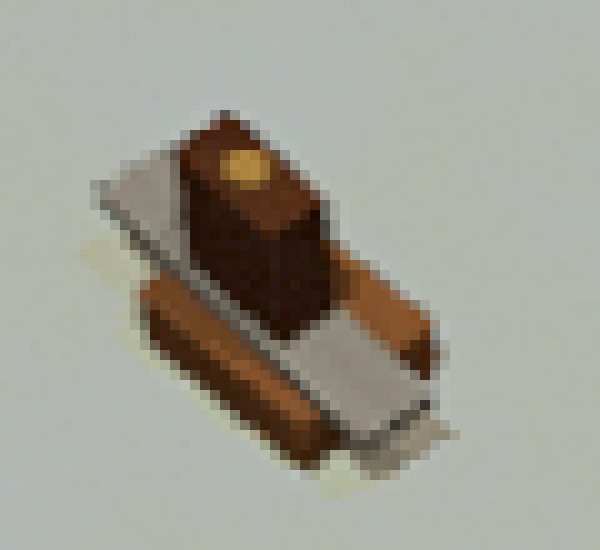

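View pics/s_frame.png

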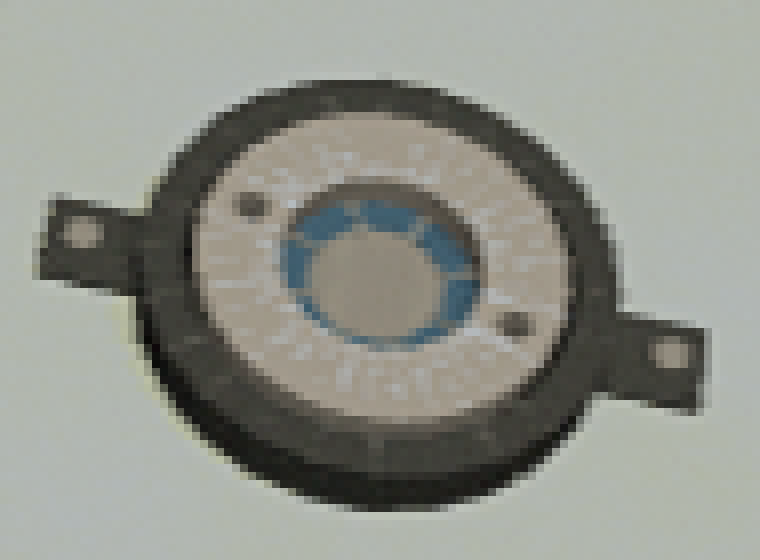

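```bash
cat > m0.py <<'E'
from h import *
s,d=pickle.load(open("v0.pkl","rb"))
t,sc=d["top"],d["scene"]
def sub(c,b): x0,y0,x1,y1=b; return cv2.cvtColor(c["img"][y0:y1,x0:x1],cv2.COLOR_RGB2HSV),c["img"][y0:y1,x0:x1].astype(float),np.array([x0,y0])
def holes(c,boxes):
    out=[]
    for b in boxes:
        _,im,o=sub(c,b); g=im.mean(2); w=np.clip(np.median(g)*0.85-g,0,None)
        yy,xx=np.mgrid[:g.shape[0],:g.shape[1]]; out.append(np.array([(w*xx).sum(),(w*yy).sum()])/w.sum()+o)
    return out
ht=holes(t,[(142,246,153,257),(189,249,200,260)])
hs=holes(sc,[(311,161,322,171),(344,175,355,186)])
print("top",ht,"scene",hs)
for a,b in zip(ht,hs): print("tri",tri(ray(t,[a]),ray(sc,[b])))
H=[onz(t,[a],26)[0] for a in ht]; print("top@26",H, (H[0]+H[1])/2, np.linalg.norm(H[0]-H[1]))
H=[onz(sc,[a],26)[0] for a in hs]; print("scene@26",H, (H[0]+H[1])/2, np.linalg.norm(H[0]-H[1]))
# ring outer ellipse
for n,c,b in(("top",t,(112,190,232,310)),("scene",sc,(285,140,380,210))):
    hsv,im,o=sub(c,b); g=im.mean(2); 
    m=(g>np.percentile(g,50)*0.6).astype(np.uint8)
    nl,lab,st,ce=cv2.connectedComponentsWithStats(m); 
    ctr=(172-112,235-190) if n=="top" else (332-285,157-140)
    l=lab[ctr[1],ctr[0]]; cs,_=cv2.findContours((lab==l).astype(np.uint8),cv2.RETR_EXTERNAL,cv2.CHAIN_APPROX_NONE)
    k=cs[0]; e=cv2.fitEllipse(cv2.convexHull(k)); print(n,"ell",np.array(e[0])+o,e[1:],"->",onz(c,[np.array(e[0])+o],26))
    # yellow button
# ears hole centroids (light dots)
def dots(c,boxes):
    out=[]
    for b in boxes:
        _,im,o=sub(c,b); g=im.mean(2); w=np.clip(g-np.median(g)*1.3,0,None);yy,xx=np.mgrid[:g.shape[0],:g.shape[1]]; out.append(np.array([(w*xx).sum(),(w*yy).sum()])/w.sum()+o)
    return out
et=dots(t,[(121,258,129,266),(216,238,224,246)]); print("ears",et)
es=dots(sc,[(291,165,300,173),(365,180,374,188)]); print("ears",es)
P=[tri(ray(t,[a]),ray(sc,[b])) for a,b in zip(et,es)]; print(P)
dv=P[0][0]-P[1][0]; print("ear yaw (y axis dir) ",np.degrees(np.arctan2(-dv[0],dv[1])), (P[0][0]+P[1][0])/2)
# yellow
B={}
for n,c,b in(("top",t,(300,210,380,270)),("scene",sc,(185,105,245,160))):
    hsv,im,o=sub(c,b); m=((hsv[...,0]>15)&(hsv[...,0]<30)&(hsv[...,1]>110)&(hsv[...,2]>90))
    yy,xx=np.nonzero(m); print(n,m.sum(),xx.mean()+o[0],yy.mean()+o[1]); B[n]=np.array([xx.mean(),yy.mean()])+o
print("button",tri(ray(t,[B["top"]]),ray(sc,[B["scene"]])))
# corners of bar, clicked in crops
ct=[300+np.array([145,115,570,515])/8-.5+.06, 210+np.array([95,200,268,370])/8-.5+.06]
cs_=np.array([[330,105],[315,200]])
pt=lambda x,y:(300+(x+.5)/8-.5,210+(y+.5)/8-.5)
ps=lambda x,y:(185+(x+.5)/10-.5,105+(y+.5)/10-.5)
print("bar corners top@32",onz(t,[pt(145,95),pt(113,200),pt(573,272),pt(520,368)],32))
print("bar corners scene@32",onz(sc,[ps(98,182),ps(436,395),ps(360,438)],32))
print("rest top@24",onz(t,[pt(205,105),pt(470,190),pt(410,380),pt(155,295)],[24,24,0,0][0]))
E
python3 m0.py
```

```text
top [array([146.64524949, 250.65159652]), array([193.73423289, 254.24573442])] scene [array([315.5052825 , 164.84376435]), array([350.01892449, 180.94285179])]
tri (array([533.19132001, 157.91057313, 104.38984827]), [35.74163663471705, 35.74163663471712])
tri (array([485.8076437 , 170.25889625, -28.35818902]), [43.764267141549716, 43.76426714154979])
top@26 [array([509.05101019, 209.67061118,  26.        ]), array([501.46657022, 120.11261145,  26.        ])] [505.2587902  164.89161132  26.        ] 89.87857946501789
scene@26 [array([500.47928949, 119.01444504,  26.        ]), array([509.4290658, 213.3256947,  26.       ])] [504.95417765 166.17006987  26.        ] 94.73494766578239
top ell [170.12509918 252.69076538] ((60.480716705322266, 61.66877365112305), 40.504920959472656) -> [[504.80615044 165.06409736  26.        ]]
scene ell [332.28154373 172.98089981] ((37.705589294433594, 47.17607879638672), 104.17840576171875) -> [[505.77528328 165.7243972   26.        ]]
ears [array([123.99452265, 261.61877636]), array([219.08752966, 241.7258107 ])]
ears [array([295.53394318, 167.44641925]
[... 355 characters left out ...]
cene 12 209.16666666666666 121.08333333333333
button (array([ 529.34802445, -164.85923775,   81.54755984]), [0.1926420279353536, 0.19264202793547103])
bar corners top@32 [[ 562.46777916 -118.15053252   32.        ]
 [ 537.39470533 -109.97043713   32.        ]
 [ 519.33811273 -220.80170112   32.        ]
 [ 496.58902853 -207.31861438   32.        ]]
bar corners scene@32 [[ 515.12989366 -222.00361635   32.        ]
 [ 540.42927985 -107.88866221   32.        ]
 [ 561.29578818 -119.16969238   32.        ]]
rest top@24 [[ 559.90194147 -134.20982354   24.        ]
 [ 538.85009163 -198.62440202   24.        ]
 [ 493.21344735 -182.77711856   24.        ]
 [ 514.14300981 -121.12934993   24.        ]]
```

```bash
cat >> h.py <<'E'
def rel(x,y,z,yaw,n=5):
    from cell import manip
    s=manip.read_state();R,p=pose(s); T=Ro.from_euler('xyz',[-np.pi/2,0,np.radians(yaw)]).as_matrix()
    dp=R.T@(np.array([x,y,z])-p); rv=np.degrees(Ro.from_matrix(R.T@T).as_rotvec())
    print("clk %.2f"%s["clock"],"pos",p.round(1),"rot",np.degrees(s["eef_rot"]).round(2),"F",np.round(s["wrist_force"],1),"M",np.round(s["moment"],2),"gap %.1f"%s["finger_gap"])
    print("dp",dp.round(1),"turn",rv.round(2))
E
python3 - <<'E'
from h import *
s,d=pickle.load(open("v0.pkl","rb"));t,sc=d["top"],d["scene"]
et=[(123.99,261.62),(219.09,241.73)];es=[(370.74,182.87),(295.53,167.45)]
P=[tri(ray(t,[a]),ray(sc,[b])) for a,b in zip(et,es)];print(P)
dv=P[0][0]-P[1][0]; print(np.degrees(np.arctan2(-dv[0],dv[1])),(P[0][0]+P[1][0])/2)
ht=[(146.65,250.65),(193.73,254.25)];hs=[(350.02,180.94),(315.5,164.84)]
P=[tri(ray(t,[a]),ray(sc,[b])) for a,b in zip(ht,hs)];print(P)
dv=P[0][0]-P[1][0]; print(np.degrees(np.arctan2(-dv[0],dv[1])),(P[0][0]+P[1][0])/2)
rel(498,-238,180,-22.7)
E
```

```text
[(array([486.21437477, 258.87405361,  14.25255637]), [3.2409794266298833, 3.2409794266299086]), (array([523.87894295,  73.57254391,  16.78031829]), [1.2703901860197577, 1.2703901860197])]
11.489474026188091 [505.04665886 166.22329876  15.51643733]
[(array([508.2086367 , 211.88229071,  23.07194425]), [1.558935493924642, 1.5589354939245386]), (array([501.75610335, 119.54893052,  27.9944319 ]), [0.32615025195141983, 0.32615025195142283])]
-3.997502668595035 [504.98237003 165.71561061  25.53318808]
clk 0.15 pos [ 194.6 -514.2  205. ] rot [-9.000e+01  5.000e-02 -6.927e+01] F [ 0.3 -0.5  0.3] M [-0.04  0.06  0.02] gap 94.2
dp [-150.9   25.2  381.5] turn [-2.000e-02 -4.657e+01 -4.000e-02]
```

Call:
servo_tool:
  commands:
    - {"dp":[-10,2,25],"turn":[0,-5,0]}
    - {"dp":[-25,4,60],"turn":[0,-11,0]}
    - {"dp":[-40,6,95],"turn":[0,-17,0]}
    - {"dp":[-55,9,130],"turn":[0,-23,0]}
    - {"dp":[-70,12,165],"turn":[0,-29,0]}
  grip: -1

```text
clock: 0.57
eef_pos: [325.0, -388.9, 192.9]
eef_rot: [-1.57, 0.001, -0.698]
wrist_force: [-0.1, -0.6, -1.2]
finger_gap: 94.1
```

```bash
python3 -c "
from h import *
rel(498,-238,180,-22.7)"
```

```text
clk 0.57 pos [ 325.  -388.9  192.9] rot [-8.997e+01  5.000e-02 -4.000e+01] F [-0.1 -0.6 -1.2] M [-0.07  0.01  0.01] gap 94.1
dp [ 35.6  13.  226.8] turn [ -0.04 -17.3   -0.05]
```

Call:
servo_tool:
  commands:
    - {"dp":[6,3,40],"turn":[0,-4,0]}
    - {"dp":[13,5,80],"turn":[0,-8,0]}
    - {"dp":[20,8,120],"turn":[0,-12,0]}
    - {"dp":[27,10,160],"turn":[0,-15,0]}
    - {"dp":[33,12,195],"turn":[0,-17.3,0]}

```text
clock: 0.98
eef_pos: [477.1, -258.7, 180.8]
eef_rot: [-1.57, 0.001, -0.393]
wrist_force: [0.2, -0.8, 0.4]
finger_gap: 94.1
```

Call:
servo_tool:
  commands:
    - {"dp":[-8,1,25],"turn":[0,0,0]}
    - {"dp":[-8,1,30],"turn":[0,0,0]}
    - {"dp":[-8,1,30],"turn":[0,0,0]}

```text
clock: 1.23
eef_pos: [481.6, -226.6, 179.6]
eef_rot: [-1.57, 0.001, -0.39]
wrist_force: [-0.5, 0.1, 0.8]
finger_gap: 94.3
```

Run:
```python
from h import *
from cell import manip
rel(498,-238,180,-22.7)
s=manip.read_state();c=manip.camera("wrist");pickle.dump((s,c),open("w1.pkl","wb"))
crop(c,0,0,512,384,1.5,"pics/w1.png")
print(proj(c,[[529,-164.5,78],[529,-164.5,32]],s))
```

```text
clk 1.23 pos [ 481.6 -226.6  179.6] rot [-8.995e+01  8.000e-02 -2.236e+01] F [-0.5  0.1  0.8] M [-0.06 -0.02  0.03] gap 94.3
dp [19.5 -0.4 -4.3] turn [-0.05  0.34 -0.08]
[[280.5030243  117.8349783 ]
 [277.47262364 118.09515679]]
```

View pics/w1.png

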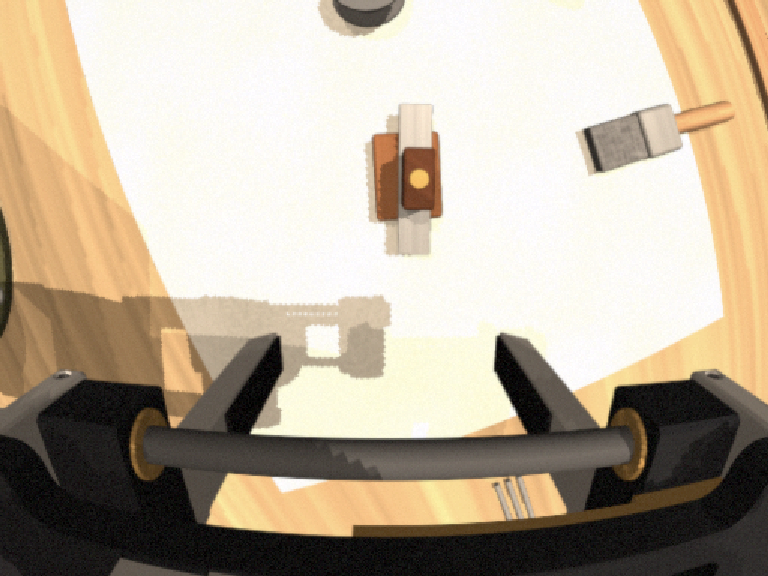

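Run:
```python
from h import *
s,c=pickle.load(open("w1.pkl","rb"))
_,d=pickle.load(open("v0.pkl","rb"));t,sc=d["top"],d["scene"]
x0,y0=240,60
im=c["img"][60:180,240:300]; hsv=cv2.cvtColor(im,cv2.COLOR_RGB2HSV)
m=(hsv[...,0]>15)&(hsv[...,0]<30)&(hsv[...,1]>110)&(hsv[...,2]>140)
m[:45]=0;m[70:]=0
yy,xx=np.nonzero(m);b=(xx.mean()+x0,yy.mean()+y0);print(b,m.sum())
print("button",tri(ray(c,[b],s),ray(t,[(348.72,239.9)]),ray(sc,[(209.17,121.08)])))
q=lambda x,y:((x+.5)/1.5-.5,(y+.5)/1.5-.5)
B=onz(c,[q(399,104),q(433,104),q(430,254),q(399,254)],32,s);print(B)
e=(B[0]+B[1])/2-(B[2]+B[3])/2;print("yaw",np.degrees(np.arctan2(-e[0],e[1])),B.mean(0),np.linalg.norm(e))
G=onz(c,[q(405,148),q(438,148),q(434,209),q(403,209)],78,s);print("grip top",G,G.mean(0))
Rr=onz(c,[q(374,135),q(439,131),q(441,217),q(379,220)],24,s);print("rest",Rr,Rr.mean(0))
crop(c,230,50,310,180,4.5,"pics/w1c.png")
```

```text
(np.float64(279.1090909090909), np.float64(118.5909090909091)) 110
button (array([ 528.3747708 , -165.08309509,   80.28582439]), [1.0992967351282052, 0.8471348440570173, 0.5591422140915309])
[[ 537.90478907 -109.51429661   32.        ]
 [ 560.8392884  -118.48623954   32.        ]
 [ 517.23599275 -220.92578785   32.        ]
 [ 495.85446455 -212.21872154   32.        ]]
yaw -22.661966016989815 [ 527.95863369 -165.28626138   32.        ] 111.1537138397967
grip top [[ 526.65603952 -143.84741397   78.        ]
 [ 545.8106256  -151.37266703   78.        ]
 [ 529.07795949 -186.28172927   78.        ]
 [ 510.95043523 -179.00363016   78.        ]] [ 528.12376496 -165.12636011   78.        ]
rest [[ 512.48952389 -123.19180138   24.        ]
 [ 558.36444639 -138.27727015   24.        ]
 [ 535.53258376 -199.18582065   24.        ]
 [ 491.42364616 -183.77255867   24.        ]] [ 524.45255005 -161.10686271   24.        ]
```

View pics/w1c.png

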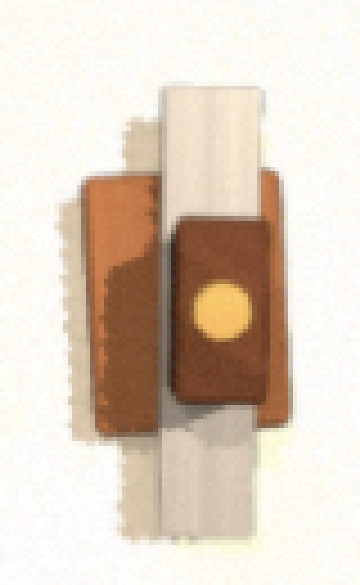

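```bash
python3 -c "
from h import *
rel(528.2,-165.1,100,-22.7);rel(528.2,-165.1,39,-22.7)"
```

```text
clk 1.28 pos [ 481.2 -227.7  179.8] rot [-8.996e+01  6.000e-02 -2.244e+01] F [-0.5 -0.3  0.8] M [-0.04 -0.04 -0.06] gap 93.9
dp [19.6 79.8 75.8] turn [-0.04  0.26 -0.06]
clk 1.28 pos [ 481.2 -227.7  179.8] rot [-8.996e+01  6.000e-02 -2.244e+01] F [-0.5 -0.3  0.8] M [-0.04 -0.04 -0.06] gap 93.9
dp [ 19.7 140.8  75.7] turn [-0.04  0.26 -0.06]
```

Call:
servo_tool:
  commands:
    - {"dp":[6,18,20],"turn":[0,0.2,0]}
    - {"dp":[12,40,45],"turn":[0,0.2,0]}
    - {"dp":[18,55,65],"turn":[0,0.2,0]}
    - {"dp":[19.6,62,75.7],"turn":[0,0.2,0]}
    - {"dp":[19.6,65,75.7],"turn":[0,0.2,0]}

```text
clock: 1.7
eef_pos: [528.1, -164.9, 113.8]
eef_rot: [-1.57, 0.003, -0.395]
wrist_force: [-0.4, -0.3, -0.3]
finger_gap: 93.6
```

```bash
python3 -c "
from h import *
rel(528.2,-165.1,39,-22.7)"
```

```text
clk 1.70 pos [ 528.1 -164.9  113.8] rot [-89.96   0.15 -22.62] F [-0.4 -0.3 -0.3] M [-0.05 -0.07  0.01] gap 93.6
dp [ 0.3 74.8 -0.3] turn [-0.04  0.08 -0.15]
```

Call:
servo_tool:
  commands:
    - {"dp":[0,18,0],"turn":[0,0,0]}
    - {"dp":[0,38,0],"turn":[0,0,0]}
    - {"dp":[0,58,0],"turn":[0,0,0]}
    - {"dp":[0,70,0],"turn":[0,0,0]}
    - {"dp":[0,74.5,0],"turn":[0,0,0]}

```text
clock: 2.12
eef_pos: [527.1, -165.8, 38.3]
eef_rot: [-1.57, 0.004, -0.396]
wrist_force: [-0.4, -0.3, -0.6]
finger_gap: 94.0
```

Run:
```python
from h import *
from cell import manip
rel(528.2,-165.1,39,-22.7)
s=manip.read_state();c=manip.camera("wrist");pickle.dump((s,c),open("w2.pkl","wb"))
crop(c,128,96,384,288,3,"pics/w2.png")
```

```text
clk 2.12 pos [ 527.1 -165.8   38.3] rot [-89.97   0.23 -22.68] F [-0.4 -0.3 -0.6] M [-0.01 -0.08  0.02] gap 94.0
dp [ 0.7 -0.7  1. ] turn [-0.03  0.02 -0.23]
```

View pics/w2.png

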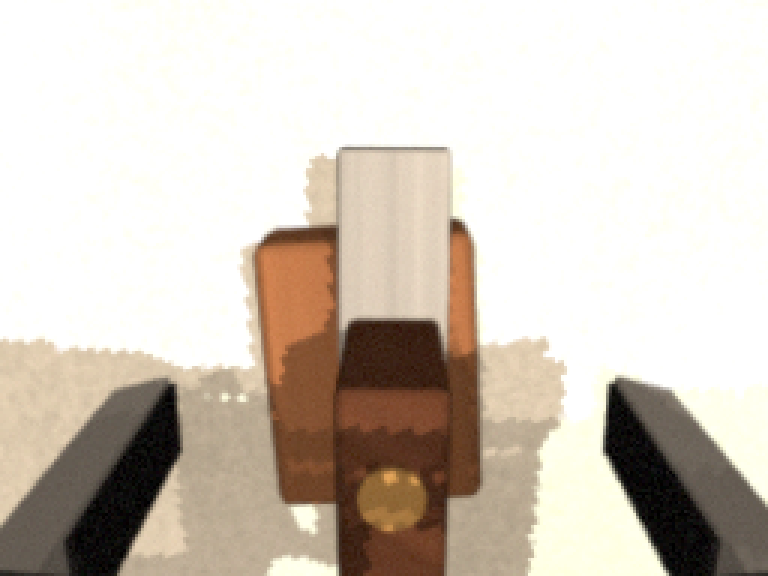

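Call:
servo_tool:
  commands:
    - {"dp":[0,0,0.5],"turn":[0,0,0]}
    - {"dp":[0,0,0.5],"turn":[0,0,0]}
    - {"dp":[0,0,0.5],"turn":[0,0,0]}
    - {"dp":[0,0,0.5],"turn":[0,0,0]}
    - {"dp":[0,0,0.5],"turn":[0,0,0]}
  grip: 1
  force: 50

```text
clock: 2.58
eef_pos: [527.8, -165.2, 39.0]
eef_rot: [-1.57, 0.003, -0.396]
wrist_force: [-0.4, -0.5, -0.8]
finger_gap: 64.4
```

Call:
servo_tool:
  commands:
    - {"dp":[0,0,0],"turn":[0,0,0]}
    - {"dp":[0,0,0],"turn":[0,0,0]}
    - {"dp":[0,0,0],"turn":[0,0,0]}

```text
clock: 2.83
eef_pos: [527.8, -165.2, 39.2]
eef_rot: [-1.57, 0.003, -0.396]
wrist_force: [-0.1, -0.3, 0.2]
finger_gap: 44.1
```

Call:
servo_tool:
  commands:
    - {"dp":[0,0,0],"turn":[0,0,0]}
    - {"dp":[0,0,0],"turn":[0,0,0]}
    - {"dp":[0,0,0],"turn":[0,0,0]}
    - {"dp":[0,0,0],"turn":[0,0,0]}
    - {"dp":[0,0,0],"turn":[0,0,0]}

```text
clock: 3.25
eef_pos: [527.8, -165.2, 39.1]
eef_rot: [-1.57, 0.003, -0.395]
wrist_force: [0.2, 0.2, -0.8]
finger_gap: 19.8
```

Call:
servo_tool:
  commands:
    - {"dp":[0,0,0],"turn":[0,0,0]}
    - {"dp":[0,0,0],"turn":[0,0,0]}
    - {"dp":[0,0,0],"turn":[0,0,0]}

```text
clock: 3.5
eef_pos: [527.8, -165.2, 39.1]
eef_rot: [-1.57, 0.003, -0.395]
wrist_force: [0.4, 0.1, 0.3]
finger_gap: 19.8
```

Call:
servo_tool:
  commands:
    - {"dp":[0,-8,0],"turn":[0,0,0]}
    - {"dp":[0,-20,0],"turn":[0,0,0]}
    - {"dp":[0,-40,0],"turn":[0,0,0]}
    - {"dp":[0,-60,0],"turn":[0,0,0]}
    - {"dp":[0,-80,0],"turn":[0,0,0]}

```text
clock: 3.92
eef_pos: [528.0, -165.3, 121.1]
eef_rot: [-1.57, 0.002, -0.396]
wrist_force: [0.7, -0.3, -1.3]
finger_gap: 19.8
```

Call:
servo_tool:
  commands:
    - {"dp":[0,-10,0],"turn":[0,0,0]}
    - {"dp":[0,-10,0],"turn":[0,0,0]}

```text
clock: 4.08
eef_pos: [529.1, -165.7, 134.4]
eef_rot: [-1.57, -0.002, -0.395]
wrist_force: [0.9, -0.3, -1.6]
finger_gap: 19.7
```

Run:
```python
from h import *
from cell import manip
s=manip.read_state();c=manip.camera("wrist");pickle.dump((s,c),open("w3.pkl","wb"))
crop(c,128,96,384,288,3,"pics/w3.png")
rel(505.1,165.4,120,-4.6)
```

```text
clk 4.13 pos [ 528.4 -165.5  132.3] rot [-89.96   0.   -22.66] F [ 0.5  0.6 -3.8] M [0.   0.03 0.01] gap 19.7
dp [-149.    12.5  296.3] turn [ -0.04 -18.06   0.  ]
```

View pics/w3.png

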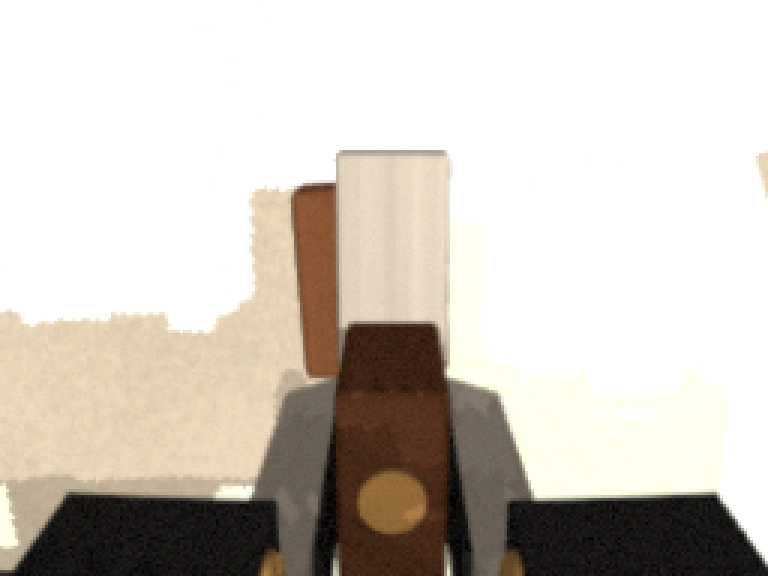

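Run:
```python
from h import *
s,c=pickle.load(open("w3.pkl","rb")); R,p=pose(s)
q=lambda x,y:(128+(x+.5)/3-.5,96+(y+.5)/3-.5)
def ontool(uv,ty):
    o,d=ray(c,uv,s); o=(o-p)@R; d=d@R
    return o+d*((ty-o[1])/d[:,1])[:,None]
print("bar end corners",ontool([q(337,151),q(447,151)],7.1))
print("bar lower edges",ontool([q(339,300),q(448,300)],7.1))
print("button",ontool([q(392,502)],-40), "grip top far corners",ontool([q(337,390),q(449,390)],-38.9))
rel(496,56,120,-4.6)
```

```text
bar end corners [[-11.7831459    7.1         57.02934608]
 [ 11.19587917   7.1         57.02210549]]
bar lower edges [[-11.75815675   7.1         24.85110688]
 [ 11.79715579   7.1         24.84630722]]
button [[ -0.28567935 -40.           0.72431327]] grip top far corners [[ -9.50553128 -38.9         21.2902462 ]
 [  9.28252321 -38.9         21.28623593]]
clk 4.13 pos [ 528.4 -165.5  132.3] rot [-89.96   0.   -22.66] F [ 0.5  0.6 -3.8] M [0.   0.03 0.01] gap 19.7
dp [-115.2   12.5  191.9] turn [ -0.04 -18.06   0.  ]
```

Call:
servo_tool:
  commands:
    - {"dp":[-12,0,18],"turn":[0,-2,0]}
    - {"dp":[-30,0,48],"turn":[0,-6,0]}
    - {"dp":[-50,0,83],"turn":[0,-10,0]}
    - {"dp":[-72,2,120],"turn":[0,-14,0]}
    - {"dp":[-92,5,155],"turn":[0,-17,0]}

```text
clock: 4.55
eef_pos: [502.1, 14.4, 126.4]
eef_rot: [-1.57, 0.001, -0.096]
wrist_force: [1.3, 0.2, -1.1]
finger_gap: 20.0
```

Run:
```python
from h import *
rel(496,56,100,-4.6)
```

```text
clk 4.55 pos [502.1  14.4 126.4] rot [-8.997e+01  7.000e-02 -5.500e+00] F [ 1.3  0.2 -1.1] M [-0.01 -0.11 -0.  ] gap 20.0
dp [-10.   26.4  40.9] turn [-0.04 -0.9  -0.07]
```

Call:
servo_tool:
  commands:
    - {"dp":[-5,8,20],"turn":[0,-0.5,0]}
    - {"dp":[-9,18,34],"turn":[0,-0.9,0]}
    - {"dp":[-10,26,40],"turn":[0,-0.9,0]}
    - {"dp":[-10,26,40],"turn":[0,-0.9,0]}
    - {"dp":[-10,26,40],"turn":[0,-0.9,0]}

```text
clock: 4.97
eef_pos: [495.7, 54.6, 99.8]
eef_rot: [-1.571, 0.003, -0.08]
wrist_force: [1.0, -0.3, -2.1]
finger_gap: 19.6
```

Run:
```python
from h import *
from cell import manip
rel(496,56,100,-4.6)
s=manip.read_state();c=manip.camera("wrist");pickle.dump((s,c),open("w4.pkl","wb"))
crop(c,128,0,384,192,3,"pics/w4.png")
```

```text
clk 4.97 pos [495.7  54.6  99.8] rot [-89.99   0.16  -4.61] F [ 1.  -0.3 -2.1] M [-0.08 -0.08  0.02] gap 19.6
dp [ 0.2 -0.2  1.4] turn [-0.01 -0.01 -0.16]
```

View pics/w4.png

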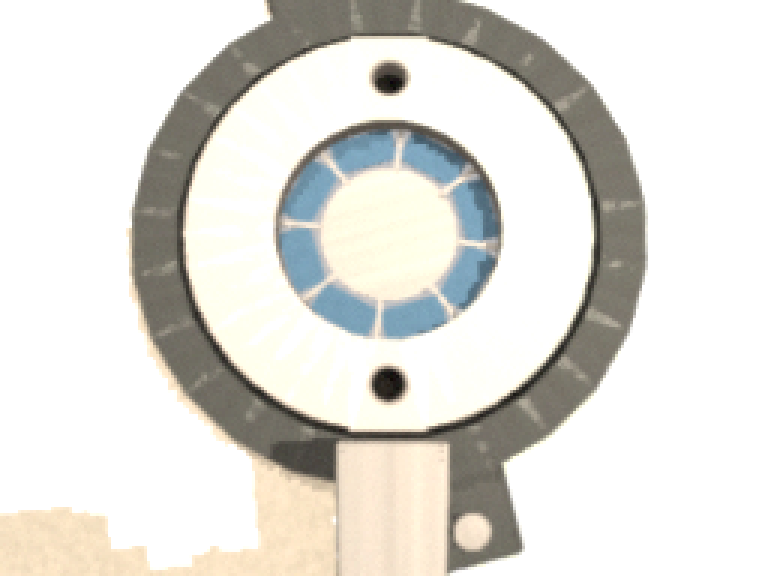

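Run:
```python
from h import *
s,c=pickle.load(open("w4.pkl","rb")); R,p=pose(s)
img=c["img"].astype(float).mean(2)
def blob(x0,y0,x1,y1):
    g=c["img"][y0:y1,x0:x1].copy().mean(2); m=(g<0.6*np.median(g)).astype(np.uint8)
    cs,_=cv2.findContours(m,cv2.RETR_EXTERNAL,cv2.CHAIN_APPROX_NONE);k=max(cs,key=cv2.contourArea)
    (u,v),r=cv2.minEnclosingCircle(k); return np.array([u+x0,v+y0]),r
a,ra=blob(248,14,268,36); b,rb=blob(247,116,267,138); print(a,ra,b,rb)
q=lambda x,y:(128+(x+.5)/3-.5,(y+.5)/3-.5)
def ontool(uv,ty):
    o,d=ray(c,uv,s); o=(o-p)@R; d=d@R
    return o+d*((ty-o[1])/d[:,1])[:,None]
hz=p[2]-26  # tool y of ring top
HA,HB=ontool([a],hz)[0],ontool([b],hz)[0]
print("hole far",HA,"near",HB,"mid",(HA+HB)/2,"dist",np.linalg.norm(HA-HB)); e=HA-HB; print("needed turn about tool y deg",np.degrees(np.arctan2(e[0],e[2])))
print("bar end",ontool([q(337,441),q(448,441)],7.1), ontool([q(337,560),q(448,560)],7.1))
W=[R@h+p for h in(HA,HB)];print("world",W,(W[0]+W[1])/2)
# triangulate with top view
_,d=pickle.load(open("v0.pkl","rb"));t=d["top"]
print(tri(ray(c,[a],s),ray(t,[(146.65,250.65)])),tri(ray(c,[b],s),ray(t,[(193.73,254.25)])))
```

```text
[257.5  25.5] 5.700977325439453 [257.20731735 127.60975647] 5.82478666305542
hole far [ -0.98092586  73.76893994 156.49147119] near [-1.26133262 73.76893994 66.84933299] mid [ -1.12112924  73.76893994 111.67040209] dist 89.64257676583918
needed turn about tool y deg 0.1792245456938957
bar end [[-11.75880202   7.1         56.70542743]
 [ 11.43658714   7.1         56.69989642]] [[-12.06728797   7.1         31.15708201]
 [ 11.73151372   7.1         31.15286838]]
world [array([507.12237971, 210.72365014,  26.04150953]), array([499.64440667, 121.39352624,  26.02019912])] [503.38339319 166.05858819  26.03085433]
(array([507.87066744, 212.36208053,  18.49239003]), [0.992863404277285, 0.9928634042773444]) (array([500.03680942, 121.34455864,  15.1278776 ]), [0.5472593195562951, 0.5472593195564928])
```

Call:
servo_tool:
  commands:
    - {"dp":[0,4,18],"turn":[0,0,0]}
    - {"dp":[0,12,43],"turn":[0,0,0]}
    - {"dp":[-1,18,70],"turn":[0,0.2,0]}
    - {"dp":[-1,25,94],"turn":[0,0.2,0]}
    - {"dp":[-1,30,108],"turn":[0,0.2,0]}

```text
clock: 5.43
eef_pos: [504.4, 162.9, 70.3]
eef_rot: [-1.57, 0.001, -0.085]
wrist_force: [-0.4, -0.2, -1.9]
finger_gap: 19.8
```

Run:
```python
from h import *
from cell import manip
s0,c=pickle.load(open("w4.pkl","rb")); R,p=pose(s0)
# exact target in world
T=p+R@np.array([-0.96,0,110.97]); print(T)
rel(T[0],T[1],57,-4.6-0.18)
```

```text
[503.68773006 165.313171    99.79890133]
clk 5.43 pos [504.4 162.9  70.3] rot [-8.996e+01  7.000e-02 -4.890e+00] F [-0.4 -0.2 -1.9] M [-0.06 -0.03  0.03] gap 19.8
dp [-0.9 13.3  2.3] turn [-0.04 -0.11 -0.07]
```

Call:
servo_tool:
  commands:
    - {"dp":[-0.9,4,2.3],"turn":[0,-0.1,-0.1]}
    - {"dp":[-0.9,8,2.3],"turn":[0,-0.1,-0.1]}
    - {"dp":[-0.9,12,2.3],"turn":[0,-0.1,-0.1]}
    - {"dp":[-0.9,13,2.3],"turn":[0,-0.1,-0.1]}
    - {"dp":[-0.9,13,2.3],"turn":[0,-0.1,-0.1]}

```text
clock: 5.85
eef_pos: [503.7, 164.3, 57.1]
eef_rot: [-1.57, -0.0, -0.085]
wrist_force: [-0.0, 0.0, -1.0]
finger_gap: 19.9
```

Run:
```python
from h import *
from cell import manip
rel(503.7,165.3,50,-4.8)
s=manip.read_state();c=manip.camera("wrist");pickle.dump((s,c),open("w5.pkl","wb"))
crop(c,128,80,384,272,3,"pics/w5.png")
sc=manip.camera("scene");crop(sc,270,120,400,220,6,"pics/s5.png")
```

```text
clk 5.85 pos [503.7 164.3  57.1] rot [-8.997e+01 -1.000e-02 -4.870e+00] F [-0.  0. -1.] M [-0.03 -0.05  0.  ] gap 19.9
dp [-0.1  7.1  1. ] turn [-0.03 -0.07  0.01]
```

View pics/w5.png

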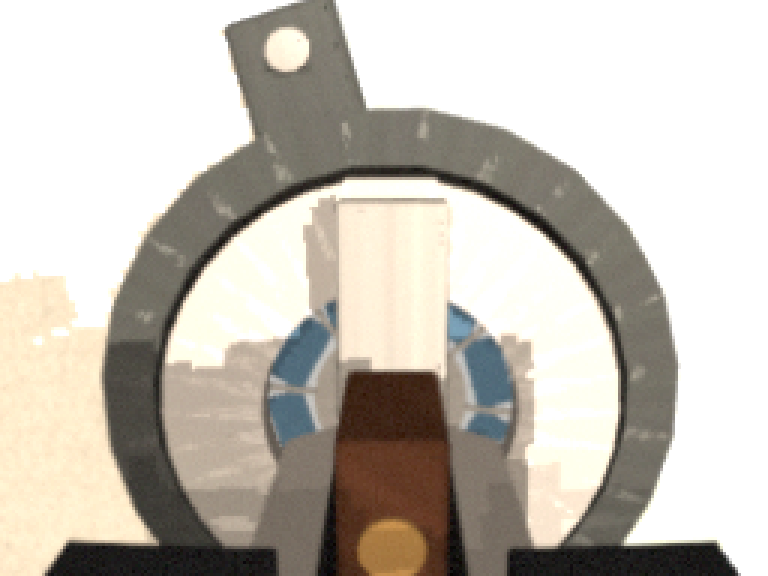

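View pics/s5.png

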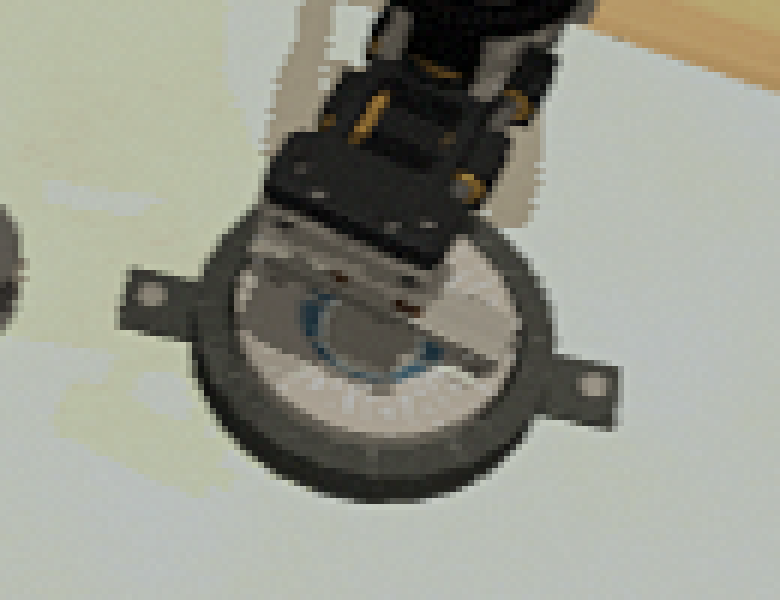

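Call:
servo_tool:
  commands:
    - {"dp":[0,1.5,1],"turn":[0,0,0]}
    - {"dp":[0,3,1],"turn":[0,0,0]}
    - {"dp":[0,4,1],"turn":[0,0,0]}
    - {"dp":[0,4,1],"turn":[0,0,0]}

```text
clock: 6.28
eef_pos: [503.9, 165.6, 53.3]
eef_rot: [-1.57, -0.001, -0.085]
wrist_force: [0.1, -0.3, -2.7]
finger_gap: 20.1
```

Call:
servo_tool:
  commands:
    - {"dp":[0,1,0],"turn":[0,0,0]}
    - {"dp":[0,2,0],"turn":[0,0,0]}
    - {"dp":[0,3,0],"turn":[0,0,0]}
    - {"dp":[0,3,0],"turn":[0,0,0]}

```text
clock: 6.62
eef_pos: [503.8, 165.6, 50.1]
eef_rot: [-1.57, -0.0, -0.084]
wrist_force: [0.2, 0.1, -2.5]
finger_gap: 19.3
```

Call:
servo_tool:
  commands:
    - {"dp":[0,0.7,0],"turn":[0,0,0]}
    - {"dp":[0,1.4,0],"turn":[0,0,0]}
    - {"dp":[0,2,0],"turn":[0,0,0]}
    - {"dp":[0,2,0],"turn":[0,0,0]}

```text
clock: 6.95
eef_pos: [503.7, 165.6, 48.0]
eef_rot: [-1.57, -0.0, -0.084]
wrist_force: [0.8, -0.2, -2.1]
finger_gap: 19.5
```

Call:
servo_tool:
  commands:
    - {"dp":[0,0.7,0],"turn":[0,0,0]}
    - {"dp":[0,1.4,0],"turn":[0,0,0]}
    - {"dp":[0,2,0],"turn":[0,0,0]}
    - {"dp":[0,2,0],"turn":[0,0,0]}

```text
clock: 7.28
eef_pos: [503.7, 165.6, 45.8]
eef_rot: [-1.57, -0.0, -0.085]
wrist_force: [-1.1, -0.1, -1.6]
finger_gap: 19.5
```

Call:
servo_tool:
  commands:
    - {"dp":[0,0.7,0],"turn":[0,0,0]}
    - {"dp":[0,1.4,0],"turn":[0,0,0]}
    - {"dp":[0,2,0],"turn":[0,0,0]}
    - {"dp":[0,2,0],"turn":[0,0,0]}

```text
clock: 7.62
eef_pos: [503.6, 165.6, 43.7]
eef_rot: [-1.57, 0.0, -0.084]
wrist_force: [0.1, -0.2, -2.2]
finger_gap: 19.9
```

Call:
servo_tool:
  commands:
    - {"dp":[0,0.5,0],"turn":[0,0,0]}
    - {"dp":[0,1,0],"turn":[0,0,0]}
    - {"dp":[0,1.5,0],"turn":[0,0,0]}
    - {"dp":[0,1.5,0],"turn":[0,0,0]}

```text
clock: 7.95
eef_pos: [503.5, 165.6, 42.1]
eef_rot: [-1.57, 0.0, -0.084]
wrist_force: [-0.6, 0.8, -1.8]
finger_gap: 19.4
```

Call:
servo_tool:
  commands:
    - {"dp":[0,0.3,0],"turn":[0,0,0]}
    - {"dp":[0,0.6,0],"turn":[0,0,0]}
    - {"dp":[0,0.6,0],"turn":[0,0,0]}

```text
clock: 8.2
eef_pos: [503.5, 165.5, 41.4]
eef_rot: [-1.571, 0.0, -0.084]
wrist_force: [0.6, 0.4, -3.5]
finger_gap: 20.0
```

Call:
servo_tool:
  commands:
    - {"dp":[0,0.2,0],"turn":[0,0,0]}
    - {"dp":[0,0.4,0],"turn":[0,0,0]}
    - {"dp":[0,0.4,0],"turn":[0,0,0]}

```text
clock: 8.45
eef_pos: [503.5, 165.5, 41.1]
eef_rot: [-1.57, 0.0, -0.085]
wrist_force: [-0.4, 0.3, -0.1]
finger_gap: 19.8
```

Call:
servo_tool:
  commands:
    - {"dp":[0,0,0],"turn":[0,1,0]}
    - {"dp":[0,0,0],"turn":[0,2,0]}
    - {"dp":[0,0,0],"turn":[0,3,0]}
    - {"dp":[0,0,0],"turn":[0,4,0]}
    - {"dp":[0,0,0],"turn":[0,4,0]}

```text
clock: 8.87
eef_pos: [503.5, 165.5, 41.1]
eef_rot: [-1.571, 0.001, -0.156]
wrist_force: [-0.2, -0.2, -1.6]
finger_gap: 19.9
```

```bash
python3 -c "
from h import *
rel(503.5,165.5,41,-10)"
```

```text
clk 8.87 pos [503.5 165.5  41.1] rot [-8.999e+01  3.000e-02 -8.930e+00] F [-0.2 -0.2 -1.6] M [0.03 0.14 0.26] gap 19.9
dp [ 0.   0.1 -0. ] turn [-0.01  1.07 -0.03]
```

Call:
servo_tool:
  commands:
    - {"dp":[0,0,0],"turn":[0,1.5,0]}
    - {"dp":[0,0,0],"turn":[0,3,0]}
    - {"dp":[0,0,0],"turn":[0,4.5,0]}
    - {"dp":[0,0,0],"turn":[0,6,0]}
    - {"dp":[0,0,0],"turn":[0,7,0]}

```text
clock: 9.28
eef_pos: [503.5, 165.6, 41.1]
eef_rot: [-1.571, 0.001, -0.279]
wrist_force: [0.1, -0.3, -0.3]
finger_gap: 19.7
```

```bash
python3 -c "
from h import *
rel(503.5,165.5,41,-20)"
```

```text
clk 9.28 pos [503.5 165.6  41.1] rot [-8.999e+01  3.000e-02 -1.599e+01] F [ 0.1 -0.3 -0.3] M [0.01 0.08 0.3 ] gap 19.7
dp [ 0.1  0.1 -0.1] turn [-0.01  4.01 -0.03]
```

Call:
servo_tool:
  commands:
    - {"dp":[0,0,0],"turn":[0,1.5,0]}
    - {"dp":[0,0,0],"turn":[0,3,0]}
    - {"dp":[0,0,0],"turn":[0,4.5,0]}
    - {"dp":[0,0,0],"turn":[0,6,0]}
    - {"dp":[0,0,0],"turn":[0,7,0]}

```text
clock: 9.7
eef_pos: [503.4, 165.6, 41.1]
eef_rot: [-1.571, 0.001, -0.403]
wrist_force: [-0.6, 0.0, -2.0]
finger_gap: 19.7
```

```bash
python3 -c "
from h import *
rel(503.5,165.5,41,-30)"
```

```text
clk 9.70 pos [503.4 165.6  41.1] rot [-9.000e+01  3.000e-02 -2.307e+01] F [-0.6  0.  -2. ] M [0.05 0.14 0.34] gap 19.7
dp [ 0.1  0.1 -0. ] turn [ 0.    6.93 -0.03]
```

Call:
servo_tool:
  commands:
    - {"dp":[0,0,0],"turn":[0,1.5,0]}
    - {"dp":[0,0,0],"turn":[0,3,0]}
    - {"dp":[0,0,0],"turn":[0,4.5,0]}
    - {"dp":[0,0,0],"turn":[0,6,0]}
    - {"dp":[0,0,0],"turn":[0,7,0]}

```text
clock: 10.12
eef_pos: [503.4, 165.6, 41.1]
eef_rot: [-1.571, 0.001, -0.526]
wrist_force: [-1.5, -0.2, -0.8]
finger_gap: 19.8
```

```bash
python3 -c "
from h import *
rel(503.5,165.5,41,-37)"
```

```text
clk 10.12 pos [503.4 165.6  41.1] rot [-9.001e+01  4.000e-02 -3.013e+01] F [-1.5 -0.2 -0.8] M [0.08 0.17 0.38] gap 19.8
dp [ 0.1  0.1 -0. ] turn [ 0.01  6.87 -0.04]
```

Call:
servo_tool:
  commands:
    - {"dp":[0,0,0],"turn":[0,1.5,0]}
    - {"dp":[0,0,0],"turn":[0,3,0]}
    - {"dp":[0,0,0],"turn":[0,4.5,0]}
    - {"dp":[0,0,0],"turn":[0,6,0]}
    - {"dp":[0,0,0],"turn":[0,7,0]}

```text
clock: 10.53
eef_pos: [503.4, 165.6, 41.1]
eef_rot: [-1.571, 0.001, -0.649]
wrist_force: [-1.6, -0.5, -0.1]
finger_gap: 20.0
```

```bash
python3 -c "
from h import *
rel(503.5,165.5,41,-44)"
```

```text
clk 10.53 pos [503.4 165.6  41.1] rot [-9.002e+01  4.000e-02 -3.721e+01] F [-1.6 -0.5 -0.1] M [0.03 0.15 0.39] gap 20.0
dp [0.2 0.1 0. ] turn [ 0.02  6.79 -0.04]
```

Call:
servo_tool:
  commands:
    - {"dp":[0,0,0],"turn":[0,1,0]}
    - {"dp":[0,0,0],"turn":[0,2,0]}
    - {"dp":[0,0,0],"turn":[0,3,0]}
    - {"dp":[0,0,0],"turn":[0,3,0]}

```text
clock: 10.87
eef_pos: [503.4, 165.6, 41.1]
eef_rot: [-1.571, 0.001, -0.703]
wrist_force: [-0.7, 0.2, -0.7]
finger_gap: 20.2
```

```bash
python3 -c "
from h import *
rel(503.5,165.5,41,-44)"
```

```text
clk 10.87 pos [503.4 165.6  41.1] rot [-9.001e+01  4.000e-02 -4.029e+01] F [-0.7  0.2 -0.7] M [0.07 0.13 0.23] gap 20.2
dp [0.2 0.1 0. ] turn [ 0.02  3.71 -0.04]
```

Call:
servo_tool:
  commands:
    - {"dp":[0,0,0],"turn":[0,1,0]}
    - {"dp":[0,0,0],"turn":[0,2,0]}
    - {"dp":[0,0,0],"turn":[0,2,0]}

```text
clock: 11.12
eef_pos: [503.3, 165.6, 41.1]
eef_rot: [-1.571, 0.001, -0.74]
wrist_force: [-0.7, 0.2, -1.3]
finger_gap: 19.8
```

```bash
python3 -c "
from h import *
rel(503.5,165.5,41,-44)"
```

```text
clk 11.12 pos [503.3 165.6  41.1] rot [-9.002e+01  4.000e-02 -4.238e+01] F [-0.7  0.2 -1.3] M [0.12 0.14 0.24] gap 19.8
dp [0.2 0.1 0. ] turn [ 0.02  1.62 -0.04]
```

Call:
servo_tool:
  commands:
    - {"dp":[0,0,0],"turn":[0,1,0]}
    - {"dp":[0,0,0],"turn":[0,1.5,0]}
    - {"dp":[0,0,0],"turn":[0,1.5,0]}

```text
clock: 11.37
eef_pos: [503.3, 165.6, 41.1]
eef_rot: [-1.571, 0.001, -0.767]
wrist_force: [-1.1, -0.1, -0.7]
finger_gap: 19.6
```

```bash
python3 -c "
from h import *
rel(503.5,165.5,41,-44)"
```

```text
clk 11.37 pos [503.3 165.6  41.1] rot [-9.002e+01  4.000e-02 -4.393e+01] F [-1.1 -0.1 -0.7] M [0.08 0.16 0.27] gap 19.6
dp [0.2 0.1 0.1] turn [ 0.02  0.07 -0.04]
```

Call:
servo_tool:
  commands:
    - {"dp":[0,0,0],"turn":[0,1,0]}
    - {"dp":[0,0,0],"turn":[0,1.5,0]}
    - {"dp":[0,0,0],"turn":[0,1.5,0]}

```text
clock: 11.62
eef_pos: [503.3, 165.6, 41.1]
eef_rot: [-1.571, 0.001, -0.794]
wrist_force: [-0.9, 0.0, -0.4]
finger_gap: 19.3
```

```bash
python3 -c "
from h import *
rel(503.5,165.5,41,-44)"
```

```text
clk 11.62 pos [503.3 165.6  41.1] rot [-9.002e+01  4.000e-02 -4.548e+01] F [-0.9  0.  -0.4] M [0.1  0.17 0.26] gap 19.3
dp [0.2 0.1 0.1] turn [ 0.02 -1.48 -0.04]
```

Call:
servo_tool:
  commands:
    - {"dp":[0,0,0],"turn":[0,1,0]}
    - {"dp":[0,0,0],"turn":[0,1.5,0]}
    - {"dp":[0,0,0],"turn":[0,1.5,0]}

```text
clock: 11.87
eef_pos: [503.3, 165.6, 41.1]
eef_rot: [-1.571, 0.001, -0.821]
wrist_force: [-0.8, 0.5, -0.3]
finger_gap: 19.9
```

```bash
python3 -c "
from h import *
rel(503.5,165.5,41,-44)"
```

```text
clk 11.87 pos [503.3 165.6  41.1] rot [-9.002e+01  4.000e-02 -4.704e+01] F [-0.8  0.5 -0.3] M [0.06 0.22 0.28] gap 19.9
dp [0.2 0.1 0. ] turn [ 0.02 -3.04 -0.04]
```

Call:
servo_tool:
  commands:
    - {"dp":[0,0,0],"turn":[0,1,0]}
    - {"dp":[0,0,0],"turn":[0,1.5,0]}
    - {"dp":[0,0,0],"turn":[0,1.5,0]}

```text
clock: 12.12
eef_pos: [503.3, 165.6, 41.1]
eef_rot: [-1.571, 0.001, -0.848]
wrist_force: [-0.9, 0.4, -0.7]
finger_gap: 20.0
```

```bash
python3 -c "
from h import *
rel(503.5,165.5,41,-44)"
```

```text
clk 12.12 pos [503.3 165.6  41.1] rot [-9.003e+01  3.000e-02 -4.856e+01] F [-0.9  0.4 -0.7] M [0.11 0.25 0.84] gap 20.0
dp [0.2 0.1 0.1] turn [ 0.03 -4.56 -0.03]
```

Call:
servo_tool:
  commands:
    - {"dp":[0,0,0],"turn":[0,0.3,0]}
    - {"dp":[0,0,0],"turn":[0,0.3,0]}

```text
clock: 12.28
eef_pos: [503.3, 165.6, 41.1]
eef_rot: [-1.571, 0.0, -0.853]
wrist_force: [-1.2, 0.3, -0.3]
finger_gap: 19.8
```

```bash
python3 -c "
from h import *
rel(503.5,165.5,41,-44)"
```

```text
clk 12.28 pos [503.3 165.6  41.1] rot [-9.004e+01  3.000e-02 -4.886e+01] F [-1.2  0.3 -0.3] M [0.13 0.27 0.88] gap 19.8
dp [0.2 0.1 0.1] turn [ 0.03 -4.86 -0.03]
```

Call:
servo_tool:
  commands:
    - {"dp":[0,0,0],"turn":[0,0.4,0]}
    - {"dp":[0,0,0],"turn":[0,0.4,0]}

```text
clock: 12.45
eef_pos: [503.3, 165.6, 41.1]
eef_rot: [-1.572, 0.0, -0.86]
wrist_force: [-1.6, 0.7, -0.4]
finger_gap: 20.0
```

Run:
```python
from h import *
from cell import manip
rel(503.5,165.5,41,-44)
s=manip.read_state();c=manip.camera("wrist");pickle.dump((s,c),open("w6.pkl","wb"))
crop(c,128,80,384,272,3,"pics/w6.png")
```

```text
clk 12.45 pos [503.3 165.6  41.1] rot [-9.004e+01  2.000e-02 -4.926e+01] F [-1.6  0.7 -0.4] M [0.12 0.22 1.07] gap 20.0
dp [0.2 0.1 0.1] turn [ 0.04 -5.26 -0.02]
```

View pics/w6.png

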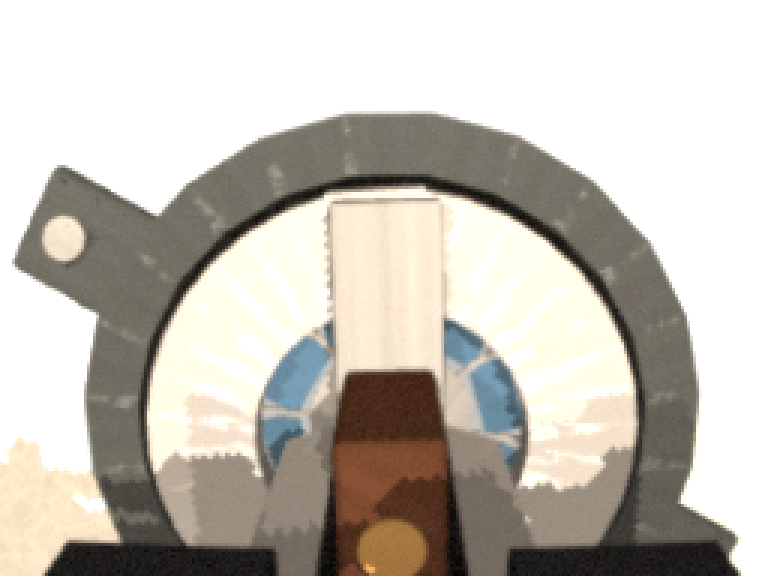

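Call:
servo_tool:
  commands:
    - {"dp":[0,0,0],"turn":[0,-0.7,0]}
    - {"dp":[0,0,0],"turn":[0,-1.4,0]}
    - {"dp":[0,0,0],"turn":[0,-1.4,0]}

```text
clock: 12.75
eef_pos: [503.3, 165.6, 41.1]
eef_rot: [-1.571, 0.001, -0.835]
wrist_force: [-0.9, -0.0, -0.9]
finger_gap: 19.6
```

```bash
python3 -c "
from h import *
rel(503.5,165.5,41,-44)"
```

```text
clk 12.75 pos [503.3 165.6  41.1] rot [-9.003e+01  3.000e-02 -4.782e+01] F [-0.9 -0.  -0.9] M [0.12 0.2  0.31] gap 19.6
dp [0.2 0.1 0.1] turn [ 0.03 -3.82 -0.04]
```

Call:
servo_tool:
  commands:
    - {"dp":[0,0,0],"turn":[0,-0.6,0]}
    - {"dp":[0,0,0],"turn":[0,-1.2,0]}
    - {"dp":[0,0,0],"turn":[0,-1.2,0]}

```text
clock: 13.0
eef_pos: [503.5, 165.6, 41.1]
eef_rot: [-1.571, 0.0, -0.813]
wrist_force: [-0.3, 0.8, -1.7]
finger_gap: 19.6
```

```bash
python3 -c "
from h import *
rel(503.5,165.5,41,-44)"
```

```text
clk 13.00 pos [503.5 165.6  41.1] rot [-9.001e+01  3.000e-02 -4.659e+01] F [-0.3  0.8 -1.7] M [ 0.02 -0.05  0.  ] gap 19.6
dp [ 0.1  0.1 -0.1] turn [ 0.01 -2.59 -0.03]
```

Torque is at zero, so I'll lift straight up out of the holes slowly.

Call:
servo_tool:
  commands:
    - {"dp":[0,-1.5,0],"turn":[0,0,0]}
    - {"dp":[0,-3,0],"turn":[0,0,0]}
    - {"dp":[0,-5,0],"turn":[0,0,0]}
    - {"dp":[0,-7,0],"turn":[0,0,0]}
    - {"dp":[0,-9,0],"turn":[0,0,0]}

```text
clock: 13.42
eef_pos: [503.5, 165.6, 50.4]
eef_rot: [-1.571, 0.0, -0.813]
wrist_force: [-0.4, -0.4, -2.7]
finger_gap: 20.1
```

Call:
servo_tool:
  commands:
    - {"dp":[0,-6,0],"turn":[0,0,0]}
    - {"dp":[0,-15,0],"turn":[0,0,0]}
    - {"dp":[0,-30,0],"turn":[0,0,0]}
    - {"dp":[0,-50,0],"turn":[0,0,0]}
    - {"dp":[0,-62,0],"turn":[0,0,0]}

```text
clock: 13.83
eef_pos: [504.1, 165.7, 115.0]
eef_rot: [-1.569, -0.001, -0.813]
wrist_force: [1.0, 0.5, -1.6]
finger_gap: 19.4
```

Call:
servo_tool:
  commands:
    - {"dp":[0,-10,0],"turn":[0,0,0]}
    - {"dp":[0,-10,0],"turn":[0,0,0]}

```text
clock: 14.0
eef_pos: [505.2, 166.0, 128.0]
eef_rot: [-1.565, -0.003, -0.813]
wrist_force: [0.0, -0.3, -1.4]
finger_gap: 19.7
```

Run:
```python
from h import *
from cell import manip
rel(526,-161.5,130,-20)
s=manip.read_state();c=manip.camera("wrist");pickle.dump((s,c),open("w7.pkl","wb"))
crop(c,128,80,384,272,3,"pics/w7.png")
```

```text
clk 14.00 pos [505.2 166.  128. ] rot [-89.67  -0.16 -46.6 ] F [ 0.  -0.3 -1.4] M [ 0.02 -0.02 -0.03] gap 19.7
dp [ 252.3   -2.5 -209.9] turn [ -0.29 -26.6    0.23]
```

View pics/w7.png

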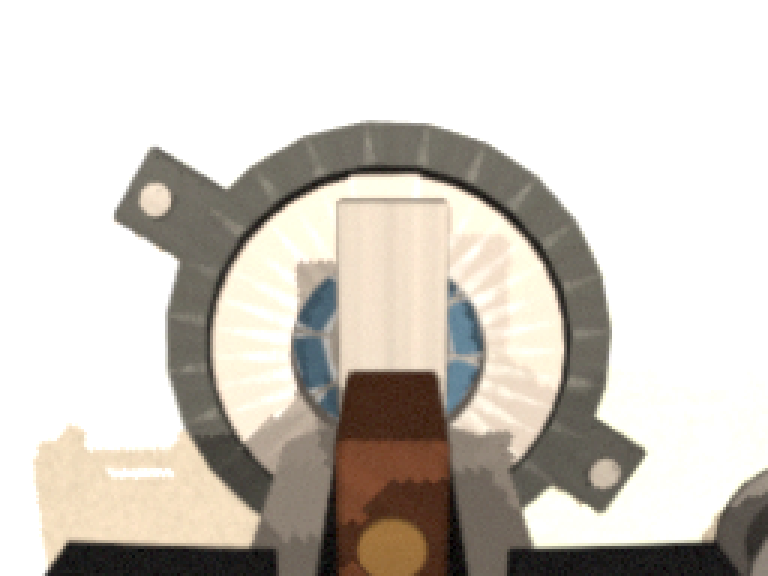

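Call:
servo_tool:
  commands:
    - {"dp":[15,-2,-12],"turn":[-0.3,-2,0.2]}
    - {"dp":[42,-2,-35],"turn":[-0.3,-6,0.2]}
    - {"dp":[72,-2,-60],"turn":[-0.3,-10,0.2]}
    - {"dp":[100,-2,-85],"turn":[-0.3,-15,0.2]}
    - {"dp":[128,-2,-108],"turn":[-0.3,-20,0.2]}

```text
clock: 14.47
eef_pos: [513.3, -3.1, 127.3]
eef_rot: [-1.573, 0.003, -0.46]
wrist_force: [0.3, 0.4, -2.1]
finger_gap: 20.0
```

```bash
python3 -c "
from h import *
rel(526,-161.5,130,-20)"
```

```text
clk 14.47 pos [513.3  -3.1 127.3] rot [-90.11   0.15 -26.34] F [ 0.3  0.4 -2.1] M [-0.02 -0.09  0.  ] gap 20.0
dp [  81.7   -2.7 -136.3] turn [ 0.1  -6.34 -0.15]
```

Call:
servo_tool:
  commands:
    - {"dp":[18,-1,-30],"turn":[0,-2,-0.1]}
    - {"dp":[38,-2,-64],"turn":[0,-4,-0.1]}
    - {"dp":[58,-2,-98],"turn":[0,-6,-0.1]}
    - {"dp":[73,-2,-123],"turn":[0,-6.3,-0.1]}
    - {"dp":[80,-2,-135],"turn":[0,-6.3,-0.1]}

```text
clock: 14.88
eef_pos: [524.5, -162.7, 128.3]
eef_rot: [-1.573, 0.002, -0.352]
wrist_force: [0.2, 1.0, -2.9]
finger_gap: 19.7
```

Call:
servo_tool:
  commands:
    - {"dp":[0,0,0],"turn":[0,0,0]}
    - {"dp":[0,0,0],"turn":[0,0,0]}

```text
clock: 15.05
eef_pos: [524.0, -162.7, 127.4]
eef_rot: [-1.573, 0.004, -0.353]
wrist_force: [0.0, 1.1, -2.9]
finger_gap: 19.7
```

```bash
python3 -c "
from h import *
rel(526,-162.5,60,-20)"
```

```text
clk 15.05 pos [ 524.  -162.7  127.4] rot [-90.11   0.22 -20.25] F [ 0.   1.1 -2.9] M [-0.   -0.01 -0.02] gap 19.7
dp [ 2.1 67.4  1. ] turn [ 0.11 -0.25 -0.22]
```

Call:
servo_tool:
  commands:
    - {"dp":[1,12,0.5],"turn":[0.1,-0.2,-0.2]}
    - {"dp":[2,30,1],"turn":[0.1,-0.2,-0.2]}
    - {"dp":[2,50,1],"turn":[0.1,-0.2,-0.2]}
    - {"dp":[2,64,1],"turn":[0.1,-0.2,-0.2]}
    - {"dp":[2,68,1],"turn":[0.1,-0.2,-0.2]}

```text
clock: 15.47
eef_pos: [524.8, -160.2, 56.9]
eef_rot: [-1.571, 0.004, -0.348]
wrist_force: [-0.1, 0.1, -2.3]
finger_gap: 19.5
```

Run:
```python
from h import *
from cell import manip
rel(526,-162.5,40,-20)
s=manip.read_state();c=manip.camera("wrist");pickle.dump((s,c),open("w8.pkl","wb"))
crop(c,128,80,384,272,3,"pics/w8.png")
```

```text
clk 15.47 pos [ 524.8 -160.2   56.9] rot [-90.     0.25 -19.96] F [-0.1  0.1 -2.3] M [-0.01 -0.05 -0.01] gap 19.5
dp [ 1.9 16.9 -1.7] turn [ 0.    0.04 -0.25]
```

View pics/w8.png

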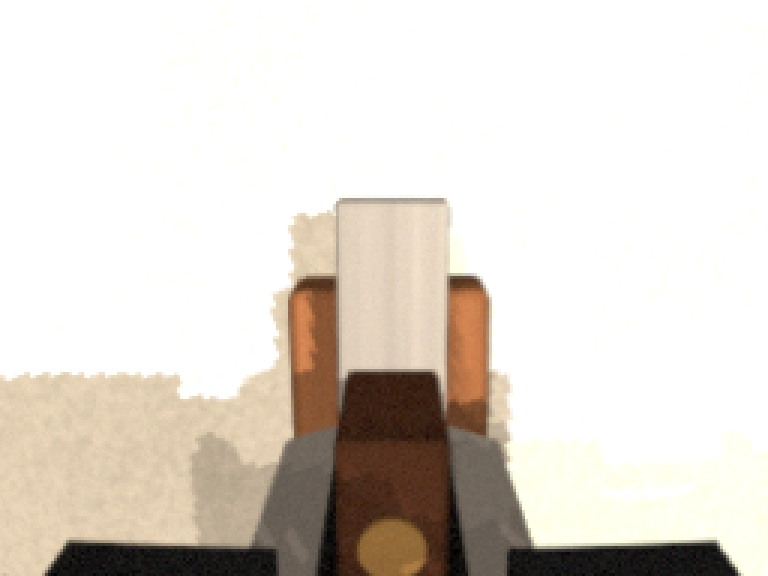

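Run:
```python
from h import *
s,c=pickle.load(open("w8.pkl","rb")); R,p=pose(s)
q=lambda x,y:(128+(x+.5)/3-.5,80+(y+.5)/3-.5)
def ontool(uv,ty):
    o,d=ray(c,uv,s); o=(o-p)@R; d=d@R
    return o+d*((ty-o[1])/d[:,1])[:,None]
print("rest top far corners",ontool([q(292,289),q(488,286)],p[2]-24),"bar end",ontool([q(338,201),q(447,201)],7.1))
```

```text
rest top far corners [[-24.61058666  32.93587518  32.92374008]
 [ 22.98076062  32.93587518  33.64899364]] bar end [[-11.57477662   7.1         56.62204757]
 [ 11.2020886    7.1         56.61629582]]
```

Call:
servo_tool:
  commands:
    - {"dp":[0,5,0],"turn":[0,0,-0.2]}
    - {"dp":[0,10,0],"turn":[0,0,-0.2]}
    - {"dp":[0,14,0],"turn":[0,0,-0.2]}
    - {"dp":[0,16,0],"turn":[0,0,-0.2]}
    - {"dp":[0,17,0],"turn":[0,0,-0.2]}

```text
clock: 15.93
eef_pos: [525.1, -160.5, 40.5]
eef_rot: [-1.571, 0.0, -0.349]
wrist_force: [0.4, -1.0, -2.8]
finger_gap: 19.6
```

Call:
servo_tool:
  commands:
    - {"dp":[0,0.3,0],"turn":[0,0,0]}
    - {"dp":[0,0.3,0],"turn":[0,0,0]}

```text
clock: 16.1
eef_pos: [525.2, -160.6, 40.3]
eef_rot: [-1.571, -0.0, -0.349]
wrist_force: [0.5, -0.6, -2.2]
finger_gap: 19.3
```

Call:
servo_tool:
  commands:
    - {"dp":[0,0.4,0],"turn":[0,0,0]}
    - {"dp":[0,0.8,0],"turn":[0,0,0]}
    - {"dp":[0,1.2,0],"turn":[0,0,0]}
    - {"dp":[0,1.2,0],"turn":[0,0,0]}

```text
clock: 16.43
eef_pos: [525.2, -160.6, 39.1]
eef_rot: [-1.571, -0.0, -0.349]
wrist_force: [0.6, 0.2, -2.2]
finger_gap: 19.6
```

Call:
servo_tool:
  commands:
    - {"dp":[0,0.2,0],"turn":[0,0,0]}
    - {"dp":[0,0.2,0],"turn":[0,0,0]}

```text
clock: 16.6
eef_pos: [525.2, -160.7, 39.1]
eef_rot: [-1.571, -0.0, -0.349]
wrist_force: [-2.1, 0.4, 1.3]
finger_gap: 19.7
```

Contact with the rest (weight unloaded). Opening now.

Call:
servo_tool:
  commands:
    - {"dp":[0,0,0],"turn":[0,0,0]}
    - {"dp":[0,0,0],"turn":[0,0,0]}
    - {"dp":[0,0,0],"turn":[0,0,0]}
    - {"dp":[0,0,0],"turn":[0,0,0]}
    - {"dp":[0,0,0],"turn":[0,0,0]}
  grip: -1

```text
clock: 17.02
eef_pos: [525.3, -160.7, 39.1]
eef_rot: [-1.571, -0.0, -0.349]
wrist_force: [0.6, -0.3, -0.8]
finger_gap: 49.8
```

Call:
servo_tool:
  commands:
    - {"dp":[0,0,0],"turn":[0,0,0]}
    - {"dp":[0,0,0],"turn":[0,0,0]}
    - {"dp":[0,0,0],"turn":[0,0,0]}
    - {"dp":[0,0,0],"turn":[0,0,0]}
    - {"dp":[0,0,0],"turn":[0,0,0]}

```text
clock: 17.43
eef_pos: [525.3, -160.7, 39.1]
eef_rot: [-1.571, -0.0, -0.349]
wrist_force: [-1.0, -0.8, 0.7]
finger_gap: 82.7
```

Call:
servo_tool:
  commands:
    - {"dp":[0,-8,0],"turn":[0,0,0]}
    - {"dp":[0,-20,0],"turn":[0,0,0]}
    - {"dp":[0,-40,0],"turn":[0,0,0]}
    - {"dp":[0,-60,0],"turn":[0,0,0]}
    - {"dp":[0,-80,0],"turn":[0,0,0]}

```text
clock: 17.85
eef_pos: [525.3, -160.7, 121.3]
eef_rot: [-1.571, -0.001, -0.349]
wrist_force: [0.3, 0.2, -0.5]
finger_gap: 93.9
```

Call:
servo_tool:
  commands:
    - {"dp":[0,-15,-25],"turn":[0,0,0]}
    - {"dp":[0,-30,-55],"turn":[0,0,0]}
    - {"dp":[0,-40,-90],"turn":[0,0,0]}
    - {"dp":[0,-45,-115],"turn":[0,0,0]}
    - {"dp":[0,-45,-120],"turn":[0,0,0]}

```text
clock: 18.27
eef_pos: [483.5, -276.7, 169.0]
eef_rot: [-1.572, -0.005, -0.351]
wrist_force: [-0.5, 0.5, 0.7]
finger_gap: 93.8
```

Call:
servo_tool:
  commands:
    - {"dp":[0,0,-10],"turn":[0,0,0]}
    - {"dp":[0,0,-10],"turn":[0,0,0]}
    - {"dp":[0,0,-10],"turn":[0,0,0]}

```text
clock: 18.52
eef_pos: [480.1, -285.8, 169.2]
eef_rot: [-1.572, -0.005, -0.352]
wrist_force: [0.3, 0.8, -0.2]
finger_gap: 93.9
```

Run:
```python
from h import *
from cell import manip
rel(526,-162.5,40,-20)
s=manip.read_state();c=manip.camera("wrist");pickle.dump((s,c),open("w9.pkl","wb"))
crop(c,0,0,512,384,1.5,"pics/w9.png")
t=manip.camera("top");sc=manip.camera("scene");pickle.dump((t,sc),open("v9.pkl","wb"))
crop(t,0,0,512,384,1.5,"pics/t9.png");crop(sc,100,50,420,250,2.4,"pics/s9.png");crop(t,112,190,232,310,5,"pics/t9f.png")
```

```text
clk 18.52 pos [ 480.1 -285.8  169.2] rot [-90.07  -0.27 -20.15] F [ 0.3  0.8 -0.2] M [-0.04 -0.05 -0.03] gap 93.9
dp [ -0.  129.  131.8] turn [ 0.07 -0.15  0.27]
```

View pics/w9.png

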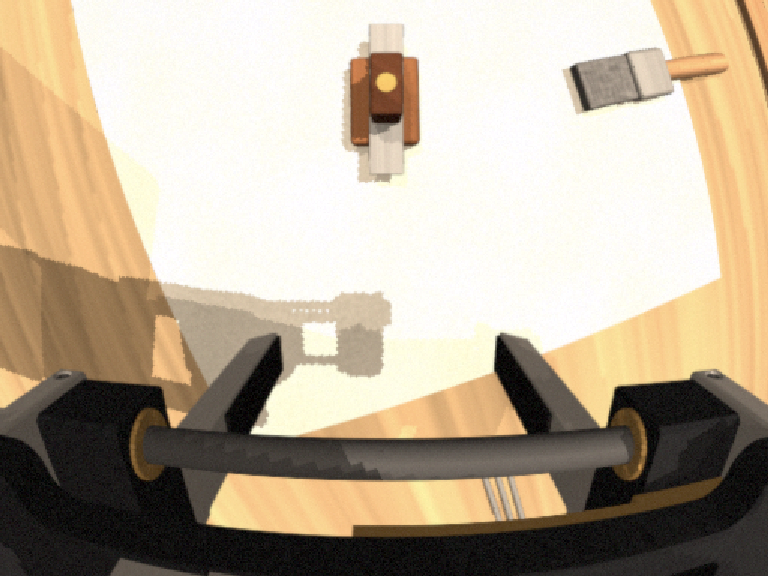

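View pics/t9.png

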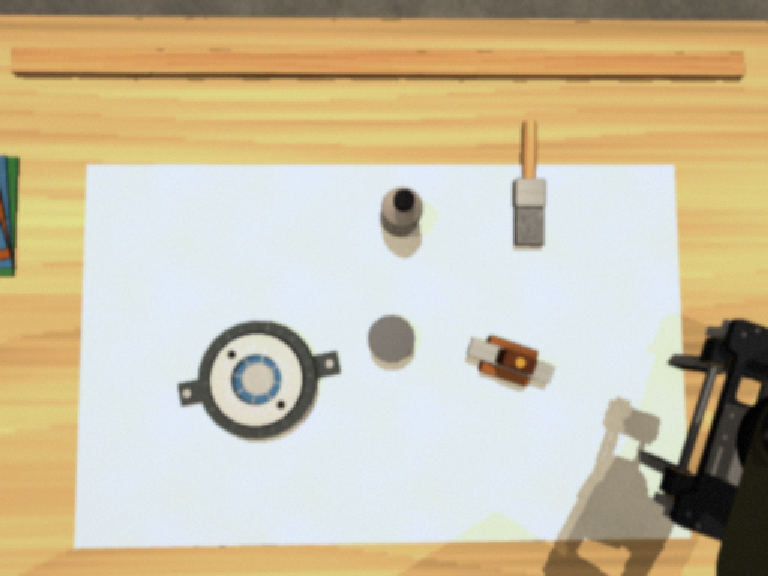

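View pics/s9.png

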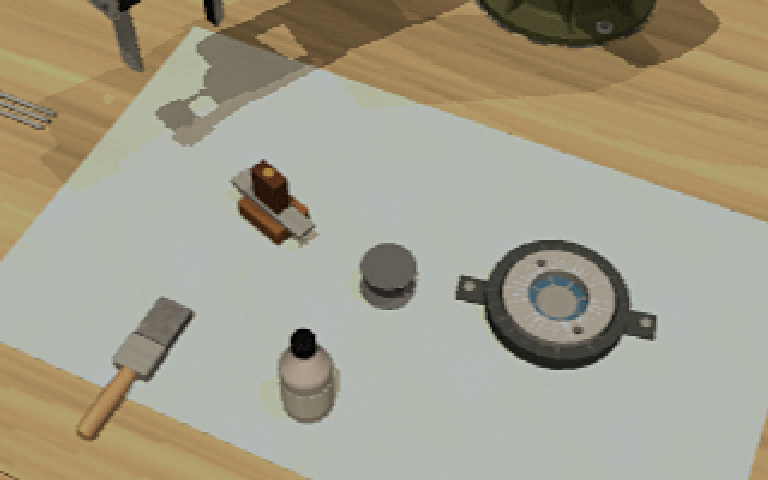

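View pics/t9f.png

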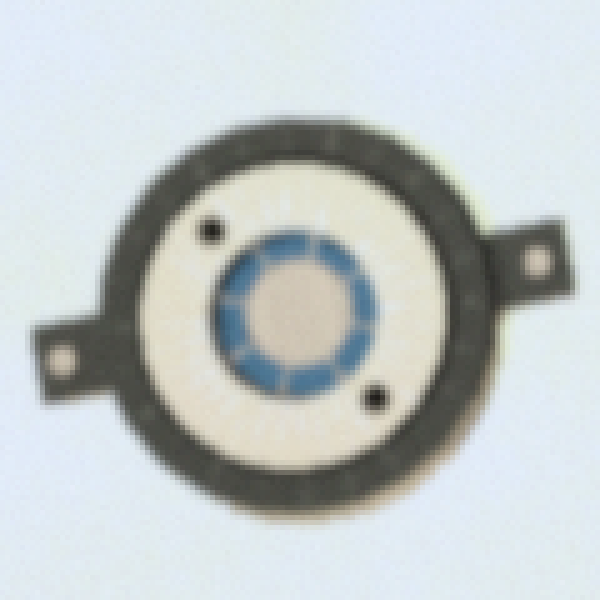

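Run:
```python
from h import *
from cell import manip
s,c=pickle.load(open("w9.pkl","rb"));t,sc=pickle.load(open("v9.pkl","rb"))
def btn(c,b):
    x0,y0,x1,y1=b;hsv=cv2.cvtColor(c["img"][y0:y1,x0:x1],cv2.COLOR_RGB2HSV)
    m=(hsv[...,0]>15)&(hsv[...,0]<30)&(hsv[...,1]>110)&(hsv[...,2]>90);yy,xx=np.nonzero(m);return(xx.mean()+x0,yy.mean()+y0)
print("button",tri(ray(c,[btn(c,(250,46,265,64))],s),ray(t,[btn(t,(340,232,354,250))]),ray(sc,[btn(sc,(206,116,218,128))])))
q=lambda x,y:((x+.5)/1.5-.5,(y+.5)/1.5-.5)
B=onz(c,[q(369,24),q(403,24),q(403,174),q(369,174)],32,s);e=(B[0]+B[1])/2-(B[2]+B[3])/2
print("bar",B.mean(0),"yaw",np.degrees(np.arctan2(-e[0],e[1])))
Rr=onz(c,[q(351,57),q(419,57),q(419,145),q(352,145)],24,s);print("rest",Rr.mean(0))
v0=pickle.load(open("v0.pkl","rb"))[1]["top"]["img"];d=cv2.absdiff(v0,t["img"]).max(2)
for n,b in {"bottle":(245,115,290,170),"spool":(240,205,282,250),"brush":(335,75,370,170)}.items(): print(n,(d[b[1]:b[3],b[0]:b[2]]>50).sum())
print(manip.sign_off())
```

```text
button (array([ 526.1809298 , -160.56849213,   80.31302882]), [1.3352210861277876, 1.1122128539692586, 0.5154990306823446])
bar [ 525.02745852 -160.69964262   32.        ] yaw -20.16422672848667
rest [ 524.19051176 -161.43357094   24.        ]
bottle 0
spool 0
brush 0
the job is handed in; nothing more can be done
None
```

I completed the job and handed it in at about 18.6 s of the 67 s allowed. No verdict was reported.

- **Insertion:** I found the ring's holes by camera and lowered the spanner until the bar was flat on the ring. The pins met no noticeable resistance on the way in.
- **Turning:** The ring turned clockwise at about 0.25–0.4 N m. The torque then climbed to 1.07 N m, which I took as the stop. I backed off to zero torque before lifting out, and side forces on the wrist stayed under 2 N.
- **Placing:** I lowered the spanner onto the rest until its weight came off the arm, opened the gripper and backed away.

**Last checks:**
- **Ring:** The top camera shows the holes rotated about 41° (0.72 rad), which is within the 0.65–0.85 rad expected. I can't read the ring joint directly, so reaching the stop rests on this and the torque rise.
- **Spanner:** It lies about 1 mm from the rest's centre, at about −20° yaw; I had measured the rest at about −18.5°. The brass button on the grip's top reads 80 mm high, the same as when the spanner lay there at the start.
- **Bystanders:** The bottle, spool and brush show no change between the top camera's first and last pictures.

**Disagreements:** The cameras differed by 1–2 mm on the frame's centre, so I used the wrist camera's view of the holes relative to the bar. Combining the wrist and top views gave the holes a height of 15–18 mm. That disagrees with the stated 26 mm, which the top and scene views together supported at 25.5 mm on average, and the contact height also agreed with 26 mm.

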